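Load a weighed sample case through the analyser's flap

ROBOT

A 6-joint arm with a two-finger parallel gripper is mounted at the origin on the work surface. World frame = base frame: x ahead of the robot, y to its left, z up, the work surface at z = 0. Lengths are in m, angles in rad, forces in N, time in s.
With the tool pointing down it reaches from about 0.225 to 0.875 m from the base axis. Payload 3.4 kg.
Tool frame: the origin (TCP) lies midway between the tips of the shut fingers; the grasp point (between the pads) lies 19 mm behind it; z points along the fingers, y is the direction in which the jaws open and shut (so a half turn about z gives the same grasp; the last joint's range is limited). The gripper opens to 85 mm and grips with 20 to 120 N. Pads are 22 mm wide; open, the fingers measure 114 mm over their backs; the gripper's body (76 mm by 85 mm) begins 54 mm behind the grasp point. The pads swing forward as they close: fully open they stand 13 mm farther back than shut.
Start: joints at [1.137, 0.276, 1.505, -0, 1.361, -0.121], TCP at [0.177, 0.547, 0.202] pointing down, gripper open.
Joint ranges: [-2.89, 2.89], [-0.75, 2.08], [0.22, 2.7], [-1.18, 4.32], [0.11, 2.71], [-2.7, 2.7]. Speed limits (rad/s): [2.57, 2.57, 3.14, 3.14, 3.14, 3.14].

INTERFACE

Orientations are given as a unit quaternion [w, x, y, z].
In Python, from cell import * gives the robot as it stands.
- The arm moves only by the tool servo_tool, never from a script. Its argument "series" is a list of rows, each a list of 7 numbers: the turn, a rotation vector about the world's x, y, z in rad, then the shift along the world's x, y, z in cm, then the finger opening in cm, from 0 to 8.54. In form: [[rx, ry, rz, tx, ty, tz, grip], ...]. A call has 1 to 12 rows; each row shifts and turns the commanded pose from where the row before left it; what a row does not reach is not made up. A row lasts 1/10 s, in which the tool goes at most 50 mm and 8.59 degrees, less where a joint would pass 70% of its speed; a pose out of reach is approached as far as the arm can. A call is refused whole if a number of a shift passes 5 or a number of a turn 0.15, either way. A call with a gripper value outside its range is refused whole. The fingers move at their own pace and stop on an object; "squeeze" is the grip in N (left out, the last holds). Time passes only in rows, so rows that do not move let the fingers close. It gives the time, the measured TCP pose, the force and the opening at its end, in the units of the state.
- get_obs(): the state, without advancing time (a new reading comes with each control period).
- read_camera(name): name is "scene" or "top" or "wrist"; returns a dict with "color" (400x640x3 uint8, blue, green, red), "mtx" (3x3 intrinsics, pixels), "R" (3x3) and "t" (3): a world point X has camera coordinates R X + t. Camera axes: x right, y down, z forward; pixel columns grow to the right and rows downward; lengths in m; the calibration is good to about 2 mm. A picture is of the moment at which its call begins. There is no depth.
- sign_off(): hands the job in, once; it reports no verdict.
The state is a dict: "time": time; "joint_positions": joint angles; "qvel": joint speeds; "tau": joint torques, N m; "position": TCP position; "tcp_rot": TCP orientation; "wrist_force": force on the tool from outside, world axes, zero at the start; "moment": the same for the moment, N m; "gripper_width": finger opening in m.
Only numpy, scipy, OpenCV 4.12 (cv2) and the standard library are available. Lean on these libraries where they do the work, as an engineer would, in place of code of your own. Each camera call takes 0.05 s, during which the arm holds its last target.

TASK

Take the sample case off the pan of the bench scale and lay it flat in the analyser's open loading channel, between the pusher and the flap. Then drive it in with the pusher, through the flap, until it is pressed firmly home against the sprung stop hidden inside, without driving the stop's spring anywhere near the end of its travel, and draw the pusher all the way back so that the flap drops shut behind the case. Leave the other things on the table where they are.

Things in the scene. Friction and masses are not known exactly. Their poses are not given: they have to be found in the camera images.
- case: the sample case to load: the closed grey plastic box with a white lid that stands on the scale's pan (the same boxes in the grey tray stay there). 80 mm long (its x), 54 mm wide (its y), 48 mm high, 0.2 to 0.42 kg, both ends alike, so it may go in either end first. Origin: centre of its underside, z up
- scale: the white bench scale, fixed. 200 x 170 mm, with a flat steel pan, 150 x 150 mm, whose centre lies 10 mm along +x from the origin; the pan's top is 45 mm above the table. Origin: on the table under the scale
- analyser: the bench-top analyser, fixed: a white and grey housing with a long aluminium loading channel before it. Origin: on the table under the middle of the flap; its x axis runs level along the channel into the housing, z up. Housing: x 0 to 260 mm, y -120 to 120 mm, 155 mm high. Channel: open on top, x -410 to 0 mm; inside the housing it goes on, level and straight, under a roof
- channel (a point): the middle of the free loading place: on the channel's floor (30 mm above the table), on its centre line, 85 mm in front of the flap; axes as the analyser's. Two guide rails stand 12 mm above the floor, 8 mm thick, 60 mm apart inside, so the case lies between them lengthways with 3 mm to spare on each side
- pusher (a joint): the pusher, an aluminium bar 245 mm long, 44 mm wide, 30 mm high, sliding in the channel: 0 fully back, growing to 0.275 m going in; its front face is at -0.150 m + this value along the analyser's x. It starts within 20 mm of fully back, stays where it is left, and takes about 1.5 N to slide alone, 1 to 3 N more with the case before it
- knob (a point): the pusher's upright black knob, a cylinder 24 mm thick and 50 mm high on top of the bar's rear end, 225 mm behind the bar's front face; this point is on its axis, 91 mm above the table. The knob stands from 61 to 111 mm above the table and stays at least 100 mm in front of the housing
- flap (a joint): the steel flap over the throat, 58 mm wide, 54 mm high, 90 g, hinged at its top edge 89 mm above the table: 0 hanging shut, growing to 1.5 rad as it swings up into the housing. It falls shut by its own weight and slides along on top of the case and the pusher while they are under it
- pad (a joint): the stop's sprung pad: 0 free, growing as the case presses it, 2 N per mm, end of travel 0.008 m. The case's leading end meets it 138 to 188 mm behind the flap; the stop is set differently each time, hidden, not measured: feel for it. Firmly home is 5 to 11 N on the pad beyond the drag kept half a second; past 6 mm is too hard. As the pusher leaves, the pad eases, the case still against it
- waiting0: a like case waiting in the grey tray, not to be touched; origin under its centre
- waiting1: a like case waiting in the grey tray, not to be touched; origin under its centre
- jar: a clear jar with a white cap, 52 mm across, 75 mm high, beside the scale; leave it. Origin under its centre
- torch: a black hand torch, 120 mm long, lying beside the scale; leave it. Origin on the table under its middle
- stapler: a black stapler, 130 mm long, beyond the channel; leave it. Origin under its middle
- tape: a roll of clear tape lying flat on top of the analyser's housing, 90 mm across, 24 mm high; leave it. Origin under its centre
Mind the look-alikes: they are no part of the job. Leave any blue look-alike of the case alone.

How it is judged:
On the way, in this order (a step that is already met when the one before it is completed fails the run):
1. the case lies flat in the loading channel in front of the flap, let go (x of case in the frame of analyser between -0.12 and -0.03 m and y of case in the frame of analyser between -0.008 and 0.008 m and z of case in the frame of analyser below 0.033 m and angle between case's own z axis and vertical below 0.05 rad and contact force between the fingers and case below 0.1 N), for 0.1 s.
2. the case is pressed firmly home: the stop's pad is pushed back more than 2 mm (value of joint pad above 0.002 m), for 0.2 s.
At the end, for the whole second after the job is handed in: The case lies flat and at rest inside the housing, wholly behind the flap and still touching the stop's pad; the flap hangs shut (within 0.06 rad) and the pusher is drawn back to within 20 mm of its rear end (value of joint pad above 0.0001 m and value of joint flap below 0.06 rad and value of joint pusher below 0.02 m and x of case in the frame of analyser above 0.09 m and z of case in the frame of analyser below 0.033 m and angle between case's own z axis and vertical below 0.05 rad and linear speed of case below 0.01 m/s).
It fails at once if the stop is driven too hard: its pad pushed back more than 6 mm (12 N) of its 8 mm (value of joint pad above 0.006 m).
It fails at once if another thing on the table is moved by more than 30 mm (distance of any of waiting0, waiting1, jar, torch, stapler, tape from where it was at the start of the episode above 0.03 m).
It also fails if it takes over 72 s, if anything falls off the work surface, if the arm or the gripper's body presses on something with over 40 N, if the wrist force passes 120 N, or if a joint passes its speed limit or range.

## Working session

There is one attempt and no reset: what is moved stays moved. The work goes in short steps, Python scripts to look and compute and a tool call to move; the robot and the scene stay as the last step left them, time stands still between calls to the robot, and variables do not carry over. Pictures are saved under pics/ and viewed, and the job is handed in when it is done.

Besides the shell and the picture viewer there is one more tool, called after ">>>" as name(argument=value, ...), one argument or row to a line, values as JSON. servo_tool: Moves the arm, as the interface text tells. Its arguments: {"type":"object","properties":{"series":{"type":"array"},"squeeze":{"type":"number"}},"required":["series"]}

```bash
ls; mkdir -p pics; python3 - <<'E'
from cell import *
import cv2
o=get_obs()
for k in o: print(k,o[k])
for n in ["scene","top","wrist"]:
    c=read_camera(n); cv2.imwrite(f"pics/{n}0.png",c["color"])
    print(n,c["mtx"].tolist(),c["R"].tolist(),c["t"].tolist())
E
```

```text
pics
time 0.0
joint_positions [ 1.13698820e+00  2.76623235e-01  1.50612527e+00 -2.61527634e-05
  1.36070700e+00 -1.21012663e-01]
qvel [-1.03520119e-03 -1.21993509e-03  1.70626008e-05 -2.32434735e-04
 -2.08719489e-04 -4.22131709e-04]
tau [-1.60177995e-03 -4.16771686e+01 -2.45800585e+01 -6.44347128e-04
  1.10220761e-02  1.31817757e-05]
position [0.17671514 0.54656263 0.2014268 ]
tcp_rot [-2.42788046e-04  1.55758149e-01  9.87794782e-01 -8.99316032e-04]
wrist_force [ 0.70789742  0.79703242 -0.76209251]
moment [-0.01006682  0.02710123 -0.02666099]
gripper_width 0.08562733654586203
scene [[412.1151926020256, 0.0, 322.44328776500083], [0.0, 412.1151926020256, 198.85322352608895], [0.0, 0.0, 1.0]] [[0.0727539122769657, 0.9973036555194634, 0.009606608970453526], [0.7656709206329464, -0.04967867978898546, -0.6413112115591929], [-0.6391047719626979, 0.054013400762579995, -0.7672207263835935]] [0.027316481336546142, -0.3392495721307424, 1.744999080547138]
top [[428.00719158158887, 0.0, 322.0227401295448], [0.0, 428.00719158158887, 201.28295729170668], [0.0, 0.0, 1.0]] [[0.015415670638404894, -0.999846185200949, -0.008364391064328975], [-0.9932762909737346, -0.014353371226154682, -0.11487467311772888], [0.11473694648294024, 0.010079021458107894, -0.9933447772240099]] [-0.04795676120099279, 0.5490547911694419, 1.3989279343448322]
wrist [[288.8355118062345, 0.0, 319.68077774388684], [0.0, 288.8355118062345, 197.3397025745029], [0.0, 0.0, 1.0]] [[0.3072385225177088, 0.9516319120544761, -0.0010928131951893634], [0.9076619532718276, -0.2926972081365327, 0.3007958160145379], [0.2859270341606541, -0.09340796705112192, -0.9536879378640956]] [-0.574620356468655, -0.03874560464394975, 0.3800223125304266]
```

View pics/scene0.png

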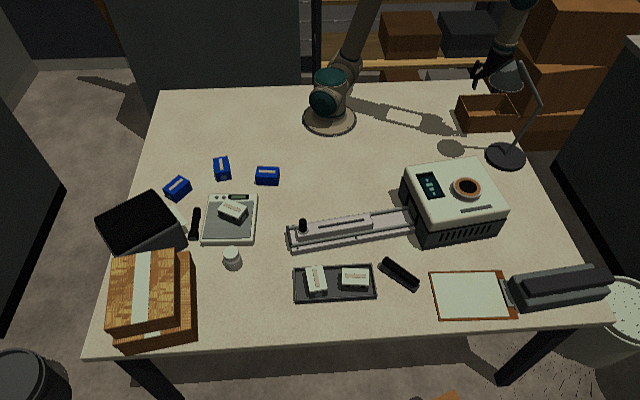

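View pics/top0.png

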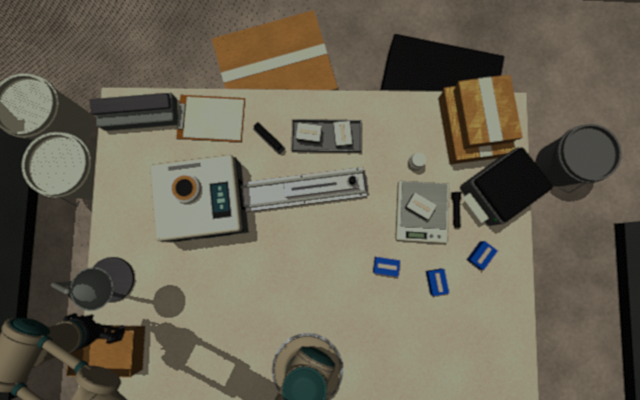

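View pics/wrist0.png

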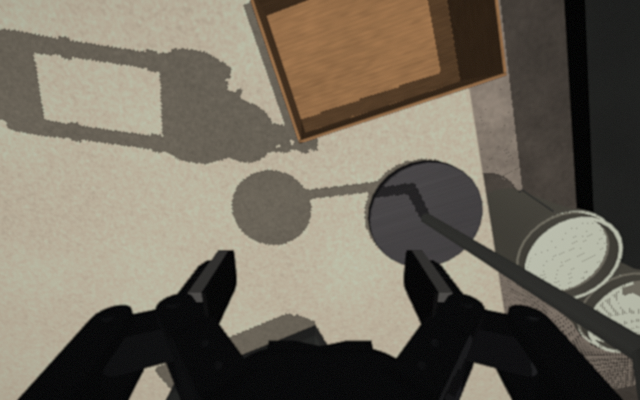

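The top view shows the scale with the case at about (421,206) and the housing around (198,198). The channel runs to about (367,182), with the knob at (352,181), the tray at (327,136), the jar at (417,161) and the torch at (457,209). Next I'll zoom in to measure.

```bash
cat > h.py <<'E'
import numpy as np,cv2
def ray(c,uv,z):
    d=c["R"].T@np.linalg.inv(c["mtx"])@np.array([uv[0],uv[1],1.]); o=-c["R"].T@c["t"]
    return o+d*(z-o[2])/d[2]
def proj(c,X):
    p=c["mtx"]@(c["R"]@np.array(X)+c["t"]); return p[:2]/p[2]
def crop(img,x0,y0,w,h,s,fn):
    cv2.imwrite(fn,cv2.resize(img[y0:y0+h,x0:x0+w],None,fx=s,fy=s,interpolation=cv2.INTER_CUBIC))
E
python3 - <<'E'
from h import *
t=cv2.imread('pics/top0.png');s=cv2.imread('pics/scene0.png')
crop(t,385,170,80,80,7,'pics/t_scale.png')
crop(t,230,155,150,70,5,'pics/t_chan.png')
crop(s,190,180,80,80,7,'pics/s_scale.png')
E
```

```text
(no output)
```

View pics/t_scale.png

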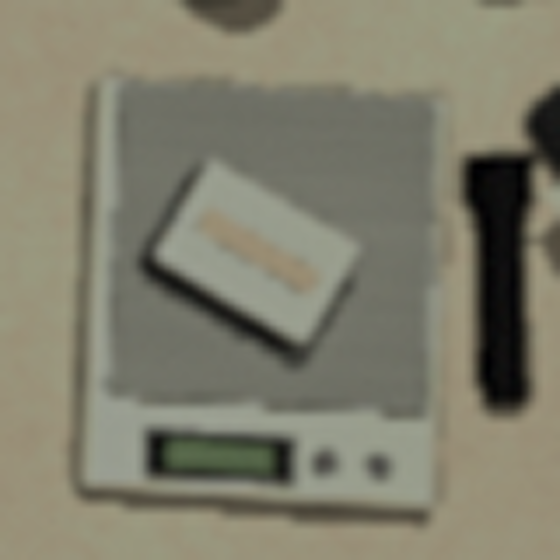

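View pics/t_chan.png

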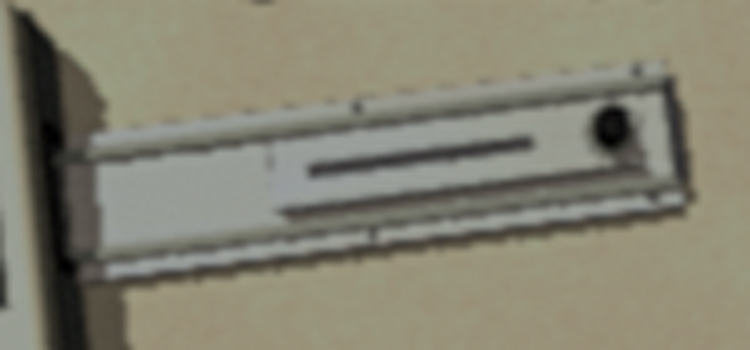

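View pics/s_scale.png

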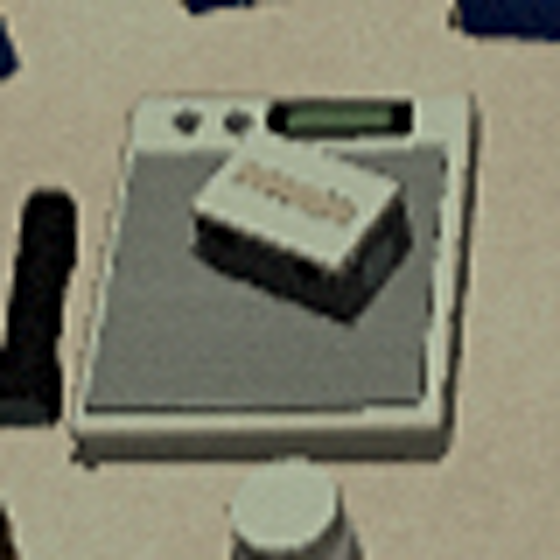

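```bash
cat > m.py <<'E'
from h import *
from cell import *
c=read_camera("top")
f=lambda p,s,o:((p[0]+.5)/s-.5+o[0],(p[1]+.5)/s-.5+o[1])
P=[(210,158),(360,245),(300,350),(152,258)]
W=np.array([ray(c,f(p,7,(385,170)),.093) for p in P]);print(W,W.mean(0))
e=(W[1]-W[0])+(W[2]-W[3]);print("long",np.linalg.norm(e)/2,np.degrees(np.arctan2(e[1],e[0])))
e=(W[3]-W[0])+(W[2]-W[1]);print("short",np.linalg.norm(e)/2,np.degrees(np.arctan2(e[1],e[0])))
for n,p,z in [("up1",(90,133),.042),("up2",(665,65),.042),("lo1",(105,268),.042),("lo2",(685,197),.042),("upin1",(90,155),.042),("upin2",(665,80),.042),("loin1",(105,255),.042),("loin2",(640,180),.042),("knob",(611,125),.105),("front u",(272,147),.061),("front l",(278,208),.061)]:
    print(n,ray(c,f(p,5,(230,155)),z))
E
python3 m.py
```

```text
[[ 0.57630999 -0.33598473  0.093     ]
 [ 0.53729878 -0.40377712  0.093     ]
 [ 0.4889914  -0.37590324  0.093     ]
 [ 0.52997157 -0.30919366  0.093     ]] [ 0.53314294 -0.35621469  0.093     ]
long 0.0782454467688288 -120.74091250003659
short 0.054649073743050926 149.99039162212736
up1 [0.61241637 0.20974465 0.042     ]
up2 [ 0.66385337 -0.17382629  0.042     ]
lo1 [0.52198441 0.19657464 0.042     ]
lo2 [ 0.57497187 -0.18750152  0.042     ]
upin1 [0.59756498 0.20921841 0.042     ]
upin2 [ 0.65366715 -0.17387248  0.042     ]
loin1 [0.53064874 0.19687465 0.042     ]
loin2 [ 0.58594543 -0.15757109  0.042     ]
knob [ 0.61211153 -0.13428117  0.105     ]
front u [0.60172476 0.08592559 0.061     ]
front l [0.56132816 0.08095074 0.061     ]
```

```bash
cat >> h.py <<'E'
def tri(c1,p1,c2,p2):
    A=[];b=[]
    for c,p in((c1,p1),(c2,p2)):
        P=c["mtx"]@np.c_[c["R"],c["t"]]
        for i in(0,1):
            r=p[i]*P[2]-P[i];A.append(r[:3]);b.append(-r[3])
    return np.linalg.lstsq(np.array(A),np.array(b),rcond=None)[0]
E
python3 - <<'E'
from h import *
from cell import *
t=read_camera("top");s=read_camera("scene")
print("head",tri(t,(92,289),s,(506,75)),"base top",ray(t,(115,278),0.02),ray(s,(506,155),.02))
print("joint",tri(t,(52,286),s,(541,105)))
E
```

```text
head [0.28347009 0.52662116 0.37803282] base top [0.28524204 0.64237154 0.02      ] [0.28237141 0.65960625 0.02      ]
joint [0.27617278 0.70398217 0.24922531]
```

>>> servo_tool(
  series=[
    [0,0,0,0,-4.9,0,8.5],
    [0,0,0,0,-4.9,0,8.5],
    [0,0,0,0,-4.9,0,8.5],
    [0,0,-0.1,2.1,-4.4,0,8.5],
    [0,0,-0.1,2.1,-4.4,0,8.5],
    [0,0,-0.1,2.1,-4.4,0,8.5],
    [0,0,-0.1,2.1,-4.4,0,8.5],
    [0,0,-0.1,2.1,-4.4,0,8.5],
    [0,0,-0.1,2.1,-4.4,0,8.5],
    [0,0,-0.1,2.1,-4.4,0,8.5],
    [0,0,-0.1,2.1,-4.4,0,8.5],
    [0,0,-0.1,2.1,-4.4,0,8.5],
  ],
)

```text
time: 1.5
position: [0.3664, 0.0021, 0.2027]
tcp_rot: [0.001, 0.572, 0.82, 0.001]
wrist_force: [0.6, 1.2, -0.2]
gripper_width: 0.0848
```

>>> servo_tool(
  series=[
    [0,0,-0.11,2.1,-4.4,0,8.5],
    [0,0,-0.11,2.1,-4.4,0,8.5],
    [0,0,-0.11,2.1,-4.4,0,8.5],
    [0,0,-0.11,2.1,-4.4,0,8.5],
    [0,0,-0.11,2.1,-4.4,0,8.5],
    [0,0,-0.11,2.1,-4.4,0,8.5],
    [0,0,-0.11,1.5,-4.4,0,8.5],
    [0,0,-0.11,1.0,-3.0,0,8.5],
    [0,0,0,0,0,0,8.5],
  ],
)

```text
time: 2.4
position: [0.518, -0.3385, 0.2011]
tcp_rot: [0.001, 0.867, 0.499, -0.0]
wrist_force: [-0.9, 0.9, -0.5]
gripper_width: 0.085
```

```bash
python3 - <<'E'
from cell import *
import cv2,numpy as np
c=read_camera("wrist"); cv2.imwrite("pics/w1.png",c["color"]); np.savez("w1.npz",**c)
print(get_obs()["position"],get_obs()["tcp_rot"], -c["R"].T@c["t"])
E
```

```text
[ 0.51709217 -0.33570432  0.20127086] [-4.78439612e-04  8.66062384e-01  4.99935675e-01 -1.96448622e-04] [ 0.55634447 -0.27111774  0.3729165 ]
```

View pics/w1.png

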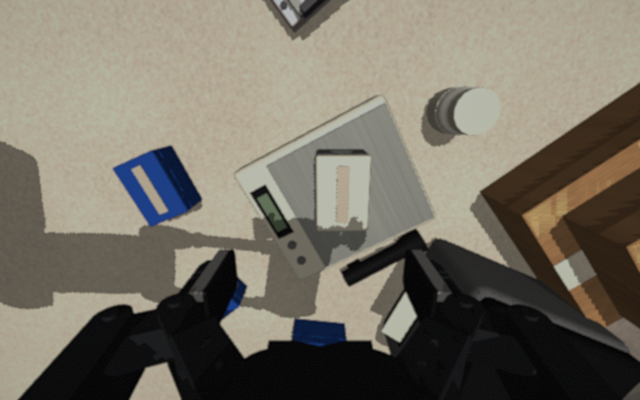

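The wrist view shows the case lid at about (316–370, 155–228), almost aligned with the jaws. I'll zoom in for the corners.

```bash
python3 - <<'E'
from h import *
im=cv2.imread('pics/w1.png'); im=np.clip(im.astype(float)*1.3,0,255).astype(np.uint8)
crop(im,295,135,100,110,5,'pics/w1z.png')
E
```

```text
(no output)
```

View pics/w1z.png

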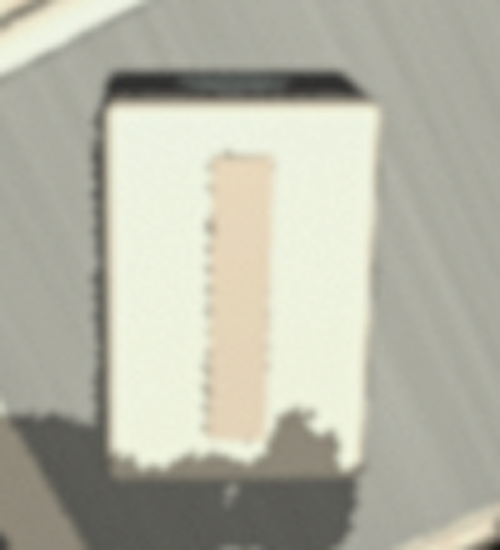

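```bash
python3 - <<'E'
from h import *
c=np.load('w1.npz')
f=lambda p,s,o:((p[0]+.5)/s-.5+o[0],(p[1]+.5)/s-.5+o[1])
P=[(107,102),(379,104),(363,474),(112,477)]
W=np.array([ray(c,f(p,5,(295,135)),.093) for p in P]);print(W,W.mean(0))
e=(W[0]-W[3])+(W[1]-W[2]);print("long",np.linalg.norm(e)/2,np.degrees(np.arctan2(e[1],e[0])))
e=(W[1]-W[0])+(W[2]-W[3]);print("short",np.linalg.norm(e)/2,np.degrees(np.arctan2(e[1],e[0])))
print(proj(c,[.517,-.336,.201]))
E
```

```text
[[ 0.53044671 -0.30893893  0.093     ]
 [ 0.57597913 -0.33583154  0.093     ]
 [ 0.53737772 -0.40387931  0.093     ]
 [ 0.49127809 -0.37789347  0.093     ]] [ 0.53377041 -0.35663581  0.093     ]
long 0.07876834677823921 60.4183777521806
short 0.05289745544967378 -29.988119261158122
[317.28103827 228.70405188]
```

>>> servo_tool(
  series=[
    [0,0,0,1.6,-2.0,-2.0,8.5],
    [0,0,0,0,0,-4.0,8.5],
    [0,0,0,0,0,-2.0,8.5],
    [0,0,0,0,0,0,8.5],
    [0,0,0,0,0,0,8.5],
  ],
)

```text
time: 2.95
position: [0.533, -0.353, 0.123]
tcp_rot: [-0.0, 0.865, 0.501, 0.0]
wrist_force: [-0.1, 0.2, 0.9]
gripper_width: 0.0848
```

>>> servo_tool(
  series=[
    [0,0,0,0,-0.3,-3.0,8.5],
    [0,0,0,0,0,-2.0,8.5],
    [0,0,0,0,0,-1.0,8.5],
    [0,0,0,0,0,0,8.5],
    [0,0,0,0,0,0,8.5],
  ],
)

```text
time: 3.45
position: [0.5339, -0.3574, 0.064]
tcp_rot: [0.001, 0.866, 0.501, 0.001]
wrist_force: [-0.3, -1.2, 0.7]
gripper_width: 0.0847
```

```bash
python3 - <<'E'
from cell import *
import cv2,numpy as np
print(get_obs()["position"])
c=read_camera("wrist"); cv2.imwrite("pics/w2.png",c["color"]); print(get_obs()["position"])
E
```

```text
[ 0.53390175 -0.35737564  0.06397896]
[ 0.53402961 -0.35756821  0.0641748 ]
```

View pics/w2.png

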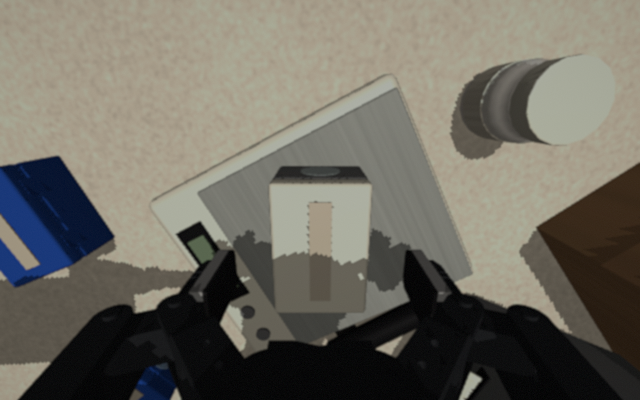

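The case sits centred between the open fingers (lid at columns 270–371), so I'll close on it.

>>> servo_tool(
  series=[
    [0,0,0,0,0,0,6.5],
    [0,0,0,0,0,0,4.5],
    [0,0,0,0,0,0,4.5],
    [0,0,0,0,0,0,4.5],
    [0,0,0,0,0,0,4.5],
  ],
  squeeze=40,
)

```text
time: 4.0
position: [0.5329, -0.3569, 0.0623]
tcp_rot: [0.0, 0.866, 0.501, 0.0]
wrist_force: [0.3, -0.3, 0.6]
gripper_width: 0.045
```

>>> servo_tool(
  series=[
    [0,0,0,0,0,1.0,4.5],
    [0,0,0,0,0,2.0,4.5],
    [0,0,0,0,0,4.0,4.5],
    [0,0,0,0,0,4.0,4.5],
    [0,0,0,0,0,3.0,4.5],
    [0,0,0,0,0,0,4.5],
  ],
)

```text
time: 4.6
position: [0.5355, -0.3589, 0.2089]
tcp_rot: [0.005, 0.866, 0.501, 0.002]
wrist_force: [0.4, -0.9, 0.8]
gripper_width: 0.0448
```

```bash
python3 - <<'E'
from cell import *
import cv2,numpy as np
o=get_obs();print(o)
c=read_camera("wrist"); cv2.imwrite("pics/w3.png",c["color"]); print(get_obs()["position"])
E
```

```text
{'time': 4.6, 'joint_positions': array([-6.98348445e-01,  3.71429900e-01,  1.34583299e+00,  2.41161818e-05,
        1.41268053e+00, -1.76448617e-01]), 'qvel': array([-0.00056032,  0.03761578,  0.09053877,  0.00145162, -0.04050023,
        0.00074096]), 'tau': array([-2.02526408e-02, -4.68512285e+01, -2.46003503e+01, -6.06627844e-03,
        2.97171380e-01,  2.65867021e-05]), 'position': array([ 0.53550219, -0.35891353,  0.20887695]), 'tcp_rot': array([0.00547138, 0.86558659, 0.50072541, 0.00199749]), 'wrist_force': array([ 0.41552405, -0.87687553,  0.77288831]), 'moment': array([-0.00398873,  0.07491912, -0.00830865]), 'gripper_width': 0.044752003065388686}
[ 0.53424014 -0.35793196  0.20588779]
```

View pics/w3.png

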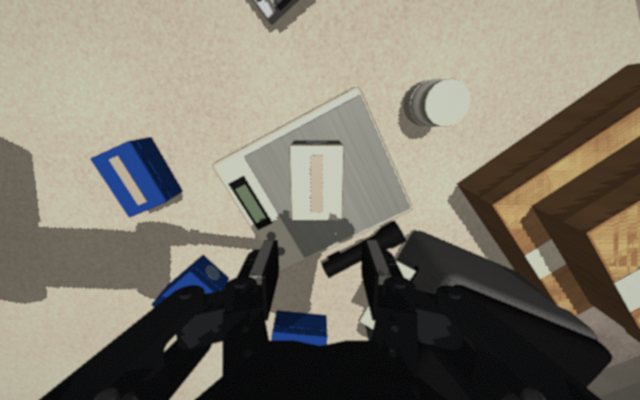

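The jaws closed to 45 mm without touching anything, and the case is still on the pan. The fingertips look higher than the reported TCP suggests, so I'll check that with the fixed cameras.

```bash
python3 - <<'E'
from cell import *
from h import *
o=get_obs();print(o["position"])
for n in ("scene","top","wrist"):
    c=read_camera(n); cv2.imwrite(f"pics/{n}4.png",c["color"]); p=proj(c,o["position"]); print(n,p,proj(c,o["position"]+[0,0,.03]),proj(c,[.5335,-.357,.093]))
    im=np.clip(c["color"].astype(float)*1.5,0,255).astype(np.uint8)
    x,y=int(p[0])-60,int(p[1])-50
    cv2.circle
    crop(im,max(x,0),max(y,0),120,100,5,f"pics/{n}4z.png"); print(x,y)
print(get_obs()["position"])
E
```

```text
[ 0.53424014 -0.35793196  0.20588779]
scene [225.38409741 183.91346399] [223.62619228 177.03819434] [231.75762057 207.42849557]
165 133
top [430.189747   201.24636798] [432.73905128 200.03872128] [421.30452916 205.54454633]
370 151
wrist [324.0399291  234.12177058] [324.7717073  257.72421664] [321.47844652 186.42331522]
264 184
[ 0.53221817 -0.35628695  0.20123022]
```

View pics/scene4z.png

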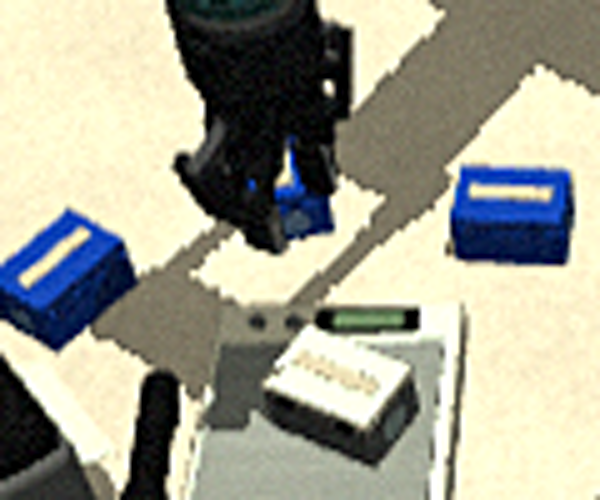

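View pics/wrist4z.png

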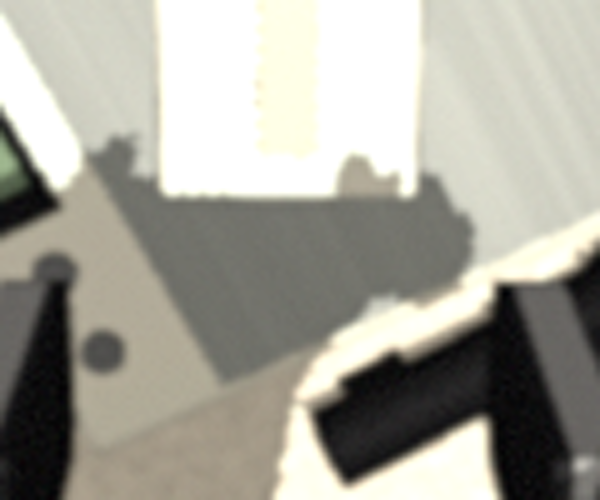

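Both the scene and wrist views put the real fingertips about 30 mm above the reported TCP, so the jaws closed above the lid. I'll go down again, about 30 mm lower, and watch the force.

>>> servo_tool(
  series=[
    [0,0,0,0,0,0,8.5],
    [0,0,0,0,0,0,8.5],
    [0,0,0,0,0,-3.0,8.5],
    [0,0,0,0,0,-4.0,8.5],
    [0,0,0,0,0,-4.0,8.5],
    [0,0,0,0,0,-3.0,8.5],
    [0,0,0,0,0,-0.5,8.5],
    [0,0,0,0,0,-0.5,8.5],
    [0,0,0,0,0,0,8.5],
    [0,0,0,0,0,0,8.5],
  ],
)

```text
time: 5.8
position: [0.5341, -0.3578, 0.0541]
tcp_rot: [0.002, 0.866, 0.501, 0.001]
wrist_force: [-0.8, 0.4, -0.9]
gripper_width: 0.0851
```

```bash
python3 - <<'E'
from cell import *
from h import *
print(get_obs()["position"],get_obs()["tcp_rot"])
for n in ("wrist","scene"):
    c=read_camera(n); cv2.imwrite(f"pics/{n}5.png",c["color"]); 
crop(c["color"],190,140,80,100,6,"pics/s5z.png")
print(get_obs()["position"],get_obs()["wrist_force"])
E
```

```text
[ 0.53406533 -0.35777032  0.05408056] [1.58726108e-03 8.65618461e-01 5.00701328e-01 5.83193267e-04]
[ 0.53389116 -0.35762088  0.05403791] [ 0.01020331 -0.29296206 -0.133557  ]
```

View pics/wrist5.png

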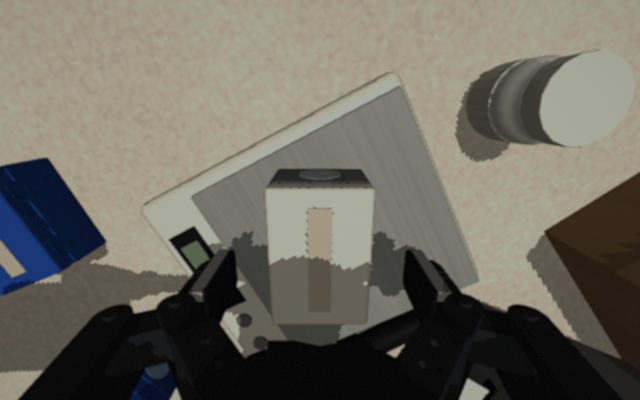

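View pics/s5z.png

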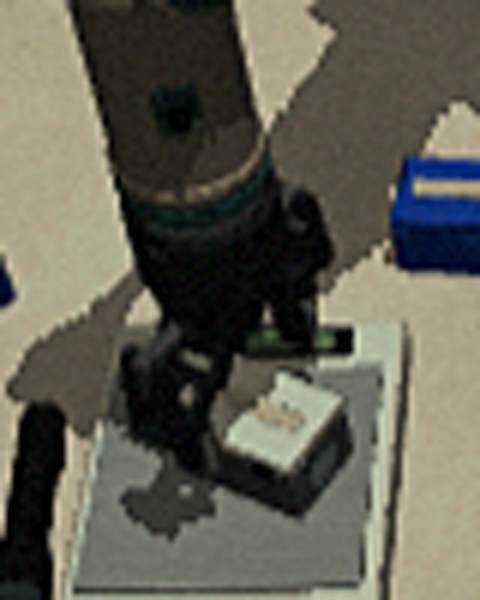

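```bash
python3 - <<'E'
from cell import *
from h import *
c=read_camera("scene");w=read_camera("wrist")
for z in (.05,.07,.09,.11):
  print(z,(proj(c,[.534+.037,-.3577-.0215,z])-[190,140])*6,(proj(c,[.534-.037,-.3577+.0215,z])-[190,140])*6, proj(w,[.534+.037,-.3577-.0215,z]),proj(w,[.534-.037,-.3577+.0215,z]))
E
```

```text
0.05 [216.66562324 511.67582423] [305.2275278  399.88268068] [385.82783973 229.03241758] [256.32071194 228.5561159 ]
0.07 [210.23786664 489.25242448] [300.03758248 377.01454919] [393.23405034 242.67863081] [249.35329424 242.17322077]
0.09 [203.65725887 466.29579936] [294.72879019 353.62274972] [402.48773473 259.72888187] [240.64444892 259.19376771]
0.11 [196.91828216 442.78669995] [289.29702135 329.68908635] [414.3786746  281.63837237] [229.44805884 281.0759663 ]
```

>>> servo_tool(
  series=[
    [0,0,0,0,0,-0.8,8.5],
    [0,0,0,0,0,-0.8,8.5],
    [0,0,0,0,0,-0.4,8.5],
    [0,0,0,0,0,0,8.5],
  ],
)

```text
time: 6.4
position: [0.5322, -0.3562, 0.0309]
tcp_rot: [-0.001, 0.866, 0.501, -0.0]
wrist_force: [0.1, 1.0, 0.3]
gripper_width: 0.0849
```

>>> servo_tool(
  series=[
    [0,0,0,0,0,-0.6,8.5],
    [0,0,0,0,0,0,8.5],
    [0,0,0,0,0,0,8.5],
  ],
)

```text
time: 6.7
position: [0.5329, -0.3568, 0.0262]
tcp_rot: [-0.0, 0.866, 0.501, -0.0]
wrist_force: [-0.5, -0.2, -0.3]
gripper_width: 0.0851
```

>>> servo_tool(
  series=[
    [0,0,0,0,0,0,6.5],
    [0,0,0,0,0,0,4.5],
    [0,0,0,0,0,0,4.0],
    [0,0,0,0,0,0,4.0],
    [0,0,0,0,0,0,4.0],
  ],
  squeeze=40,
)

```text
time: 7.2
position: [0.5334, -0.3572, 0.0268]
tcp_rot: [0.001, 0.866, 0.501, 0.0]
wrist_force: [0.4, 0.6, 2.1]
gripper_width: 0.0535
```

It's gripped at 53.5 mm. I'll regrip 6 mm higher so the fingertips clear the rails in the channel.

>>> servo_tool(
  series=[
    [0,0,0,0,0,0,6.5],
    [0,0,0,0,0,0,6.5],
    [0,0,0,0,0,0.6,6.5],
    [0,0,0,0,0,0,6.5],
    [0,0,0,0,0,0,4.0],
    [0,0,0,0,0,0,4.0],
    [0,0,0,0,0,0,4.0],
    [0,0,0,0,0,0,4.0],
  ],
)

```text
time: 8.0
position: [0.5334, -0.3572, 0.0329]
tcp_rot: [0.001, 0.866, 0.501, 0.0]
wrist_force: [1.2, 0.9, 4.7]
gripper_width: 0.0533
```

>>> servo_tool(
  series=[
    [0,0,0,0,0,0.5,4.0],
    [0,0,0,0,0,2.0,4.0],
    [0,0,0,0,0,3.0,4.0],
    [0,0,0,0,0,4.0,4.0],
    [0,0,0,0,0,4.0,4.0],
    [0,0,0,0,0,2.0,4.0],
    [0,0,0,0,0,0,4.0],
    [0,0,0,0,0,0,4.0],
  ],
)

```text
time: 8.8
position: [0.5319, -0.3561, 0.1857]
tcp_rot: [-0.001, 0.866, 0.501, -0.001]
wrist_force: [-1.5, 0.1, -5.6]
gripper_width: 0.0531
```

```bash
python3 - <<'E'
from cell import *
from h import *
o=get_obs();print(o["position"],o["tcp_rot"],o["wrist_force"])
for n in ("wrist","scene"):
    c=read_camera(n); cv2.imwrite(f"pics/{n}6.png",c["color"]); np.savez(n+"6.npz",**c)
print(get_obs()["position"],get_obs()["wrist_force"])
E
```

```text
[ 0.53194514 -0.35607737  0.18571259] [-1.42267974e-03  8.65630865e-01  5.00680422e-01 -5.45597027e-04] [-1.52119312  0.09300681 -5.59570107]
[ 0.53146173 -0.35565019  0.1843987 ] [ 0.48967075  0.22390822 -3.75398979]
```

View pics/wrist6.png

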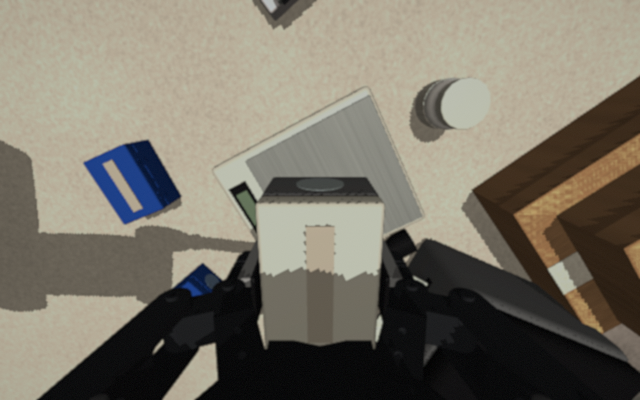

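View pics/scene6.png

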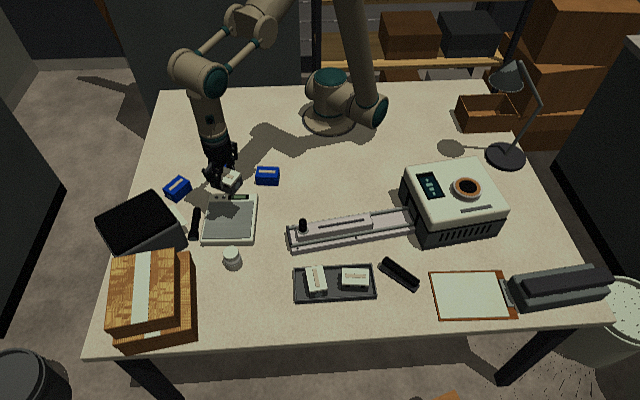

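The case is held level. Next I'll carry it over the channel.

>>> servo_tool(
  series=[
    [0,0,0.05,0.4,3.0,0,4.0],
    [0,0,0.06,0.4,4.6,0,4.0],
    [0,0,0.06,0.4,4.6,0,4.0],
    [0,0,0.06,0.4,4.6,0,4.0],
    [0,0,0.06,0.4,4.6,0,4.0],
    [0,0,0.06,0.4,4.6,0,4.0],
    [0,0,0.06,0.4,4.6,0,4.0],
    [0,0,0.06,0.4,4.6,0,4.0],
    [0,0,0.06,0.4,4.6,0,4.0],
    [0,0,0.06,0.4,4.6,0,4.0],
    [0,0,0.06,0.3,3.5,0,4.0],
    [0,0,0.008,0.2,1.0,0,4.0],
  ],
)

```text
time: 10.1
position: [0.5764, 0.1362, 0.1849]
tcp_rot: [-0.002, 0.656, 0.755, -0.001]
wrist_force: [0.6, -0.7, -2.8]
gripper_width: 0.0534
```

>>> servo_tool(
  series=[
    [0,0,0,0,0,0,4.0],
    [0,0,0,0,0,0,4.0],
    [0,0,0,0,0,0,4.0],
  ],
)

```text
time: 10.4
position: [0.5776, 0.1305, 0.1867]
tcp_rot: [-0.0, 0.658, 0.753, -0.001]
wrist_force: [0.9, 0.4, -3.0]
gripper_width: 0.0534
```

```bash
python3 - <<'E'
from cell import *
from h import *
o=get_obs();print(o["position"],o["tcp_rot"],o["wrist_force"])
for n in ("wrist","top"):
    c=read_camera(n); cv2.imwrite(f"pics/{n}7.png",c["color"]); np.savez(n+"7.npz",**c)
crop(c["color"],210,150,160,80,5,"pics/t7z.png")
print(get_obs()["position"],get_obs()["wrist_force"])
E
```

```text
[0.57757507 0.130496   0.18665799] [-1.77160831e-04  6.58110691e-01  7.52920688e-01 -8.51974226e-04] [ 0.90456142  0.35855701 -2.96303975]
[0.57785123 0.13060338 0.18713083] [ 0.19156692 -0.07145401 -4.30593213]
```

View pics/wrist7.png

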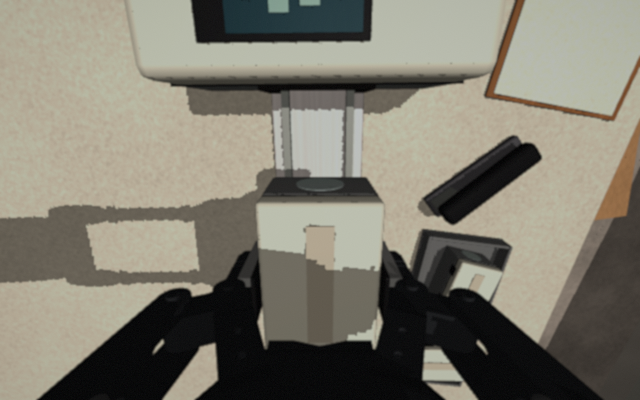

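View pics/t7z.png

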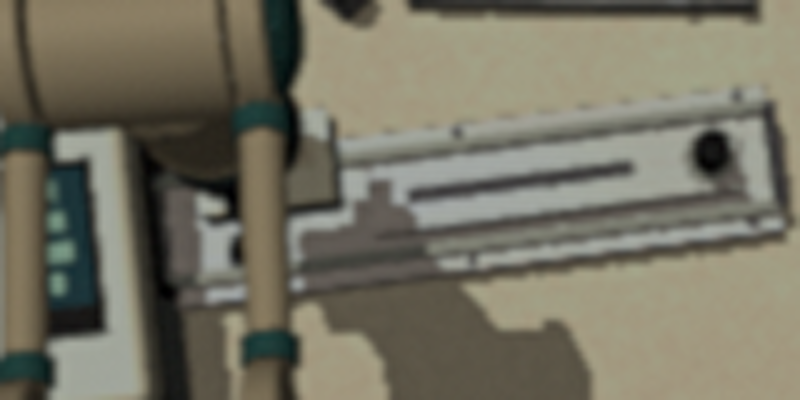

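```bash
python3 - <<'E'
from h import *
im=cv2.imread('pics/wrist7.png'); im=np.clip(im.astype(float)*1.2,0,255).astype(np.uint8)
crop(im,260,75,120,115,5,'pics/w7z.png')
for r in (100,120,140,160,168):
    print(r,[int(x) for x in im[r,262:376].mean(1)])
E
```

```text
100 [111, 112, 111, 112, 113, 115, 117, 115, 111, 103, 112, 125, 131, 129, 128, 128, 127, 126, 120, 104, 92, 90, 90, 90, 92, 88, 78, 87, 113, 127, 127, 126, 125, 126, 128, 129, 131, 131, 129, 127, 124, 123, 123, 126, 126, 126, 125, 125, 126, 127, 127, 126, 125, 125, 129, 127, 125, 123, 125, 125, 127, 128, 127, 127, 126, 125, 126, 127, 127, 124, 123, 123, 123, 126, 126, 127, 125, 125, 124, 125, 125, 124, 116, 97, 82, 83, 89, 90, 90, 89, 89, 95, 108, 121, 126, 126, 127, 127, 124, 124, 118, 111, 114, 118, 118, 116, 116, 117, 120, 122, 118, 117, 115, 116]
120 [207, 210, 209, 208, 210, 211, 210, 210, 196, 153, 130, 172, 211, 224, 224, 223, 222, 221, 207, 172, 156, 160, 162, 163, 165, 165, 155, 136, 157, 201, 222, 223, 220, 221, 221, 222, 224, 224, 224, 224, 221, 220, 220, 220, 222, 222, 221, 220, 222, 222, 225, 224, 222, 223, 225, 225, 223, 221, 221, 222, 225, 225, 225, 225, 224, 223, 224, 225, 225, 224, 222, 222, 223, 224, 225, 225, 225, 224, 223, 211, 170, 131, 111, 103, 130, 156, 166, 168, 167, 166, 169, 186, 212, 224, 227, 227, 226, 226, 227, 221, 203, 187, 197, 209, 215, 216, 216, 21
[... 1057 characters left out ...]
 164, 182, 210, 224, 227, 227, 226, 226, 225, 215, 201, 204, 212, 213, 214, 212, 209, 208, 209, 209, 207, 205, 205, 206, 208]
168 [197, 179, 164, 173, 183, 188, 187, 177, 158, 144, 137, 123, 114, 130, 167, 193, 197, 198, 203, 215, 217, 199, 172, 154, 147, 142, 143, 142, 135, 115, 138, 185, 212, 222, 217, 198, 171, 166, 186, 199, 199, 198, 198, 196, 200, 212, 219, 220, 221, 222, 221, 222, 222, 221, 222, 224, 223, 219, 220, 220, 224, 224, 225, 224, 223, 224, 224, 224, 225, 222, 222, 223, 224, 225, 226, 226, 224, 224, 213, 178, 137, 113, 106, 128, 151, 161, 163, 160, 161, 167, 190, 214, 225, 226, 225, 226, 225, 222, 206, 190, 198, 207, 211, 210, 209, 208, 205, 202, 202, 203, 207, 207, 206, 205]
```

View pics/w7z.png

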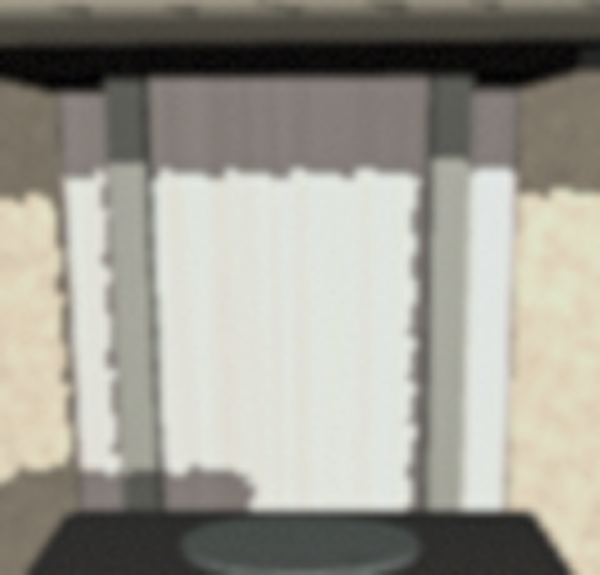

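```bash
python3 - <<'E'
from h import *
c=np.load('wrist7.npz')
L={}
for r,lo,li,ri,ro in [(100,281,287.7,345.9,353.9),(120,280.8,288.2,346,353),(140,281.6,289.2,345.8,352.7),(160,282.7,290.2,346,352.2)]:
    w=[ray(c,(x,r),.042) for x in (lo,li,ri,ro)]
    print(r,[np.round(v[:2],4).tolist() for v in w], "inner",np.linalg.norm(w[1]-w[2]),"outer",np.linalg.norm(w[0]-w[3]),"mid",np.round((w[0]+w[3])[:2]/2,4),np.round((w[1]+w[2])[:2]/2,4))
print("case corners at z=.187+.0125+.048")
z=.187+.0605
P=[(257.5,203),(383,203),(376,345),(265,345)]
W=np.array([ray(c,p,z) for p in P]);print(W,W.mean(0))
e=W[0]-W[3]+W[1]-W[2];print(np.degrees(np.arctan2(e[1],e[0])),np.linalg.norm(e)/2)
e=W[1]-W[0];print(np.degrees(np.arctan2(e[1],e[0])),np.linalg.norm(e))
print(ray(c,(315,89),.03),ray(c,(315,83),.155))
E
```

```text
100 [[0.5259, 0.2079], [0.5328, 0.2088], [0.5927, 0.2169], [0.601, 0.218]] inner 0.060447044234815374 outer 0.07571401752753065 mid [0.5634 0.2129] [0.5628 0.2129]
120 [[0.5276, 0.1878], [0.5354, 0.1889], [0.5961, 0.1971], [0.6034, 0.1981]] inner 0.06124378018315886 outer 0.07650193155776215 mid [0.5655 0.193 ] [0.5657 0.193 ]
140 [[0.5304, 0.1671], [0.5386, 0.1682], [0.5992, 0.1764], [0.6066, 0.1774]] inner 0.061208146948785264 outer 0.07688901108170224 mid [0.5685 0.1723] [0.5689 0.1723]
160 [[0.5337, 0.1455], [0.5419, 0.1467], [0.603, 0.1549], [0.6097, 0.1559]] inner 0.06161252863672669 outer 0.07674024568015629 mid [0.5717 0.1507] [0.5724 0.1508]
case corners at z=.187+.0125+.048
[[0.5469414  0.16686941 0.2475    ]
 [0.59737644 0.17373491 0.2475    ]
 [0.60843357 0.10254688 0.2475    ]
 [0.55555771 0.09528629 0.2475    ]] [0.57707728 0.13460937 0.2475    ]
97.84577421677696 0.07206012400277208
7.7517712462420505 0.05090018041313845
[0.55925258 0.22382333 0.03      ] [0.56176032 0.2212689  0.155     ]
```

>>> servo_tool(
  series=[
    [0,0,0.004,-0.3,0,-3.0,4.0],
    [0,0,0,0,0,-4.0,4.0],
    [0,0,0,0,0,-4.0,4.0],
    [0,0,0,0,0,-1.5,4.0],
    [0,0,0,0,0,0,4.0],
    [0,0,0,0,0,0,4.0],
    [0,0,0,0,0,0,4.0],
  ],
)

```text
time: 11.2
position: [0.5767, 0.1319, 0.0642]
tcp_rot: [0.001, 0.656, 0.755, 0.001]
wrist_force: [0.6, -0.3, -2.8]
gripper_width: 0.0534
```

```bash
python3 - <<'E'
from cell import *
from h import *
o=get_obs();print(o["position"],o["tcp_rot"],o["wrist_force"])
for n in ("wrist","scene"):
    c=read_camera(n); cv2.imwrite(f"pics/{n}8.png",c["color"]); np.savez(n+"8.npz",**c)
crop(c["color"],270,160,150,100,5,"pics/s8z.png")
print(get_obs()["position"],get_obs()["wrist_force"])
E
```

```text
[0.57672014 0.13188673 0.06417523] [0.00137645 0.65616783 0.75461237 0.00143624] [ 0.63540102 -0.32888363 -2.77979287]
[0.57635811 0.13206428 0.06409513] [ 0.41235639 -0.2164235  -4.49682831]
```

View pics/wrist8.png

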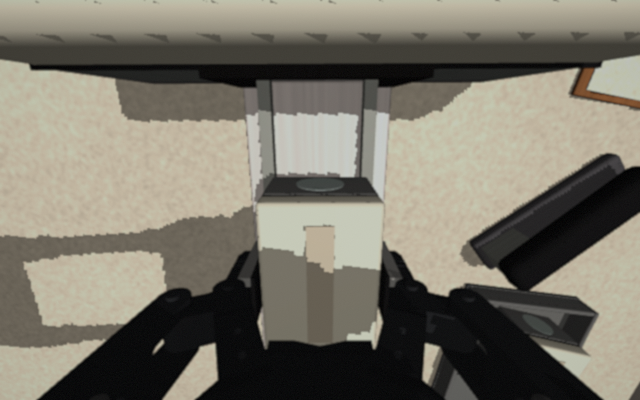

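View pics/s8z.png

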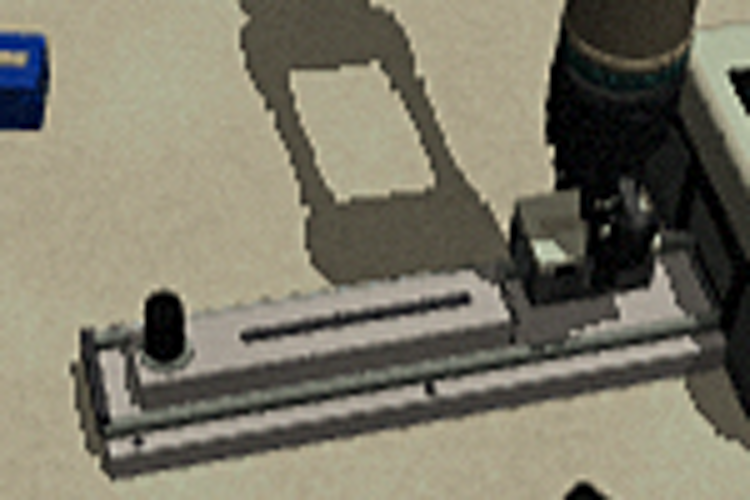

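```bash
python3 - <<'E'
from h import *
im=cv2.imread('pics/wrist8.png'); im=np.clip(im.astype(float)*1.3,0,255).astype(np.uint8)
crop(im,240,70,160,140,5,'pics/w8z.png')
E
```

```text
(no output)
```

View pics/w8z.png

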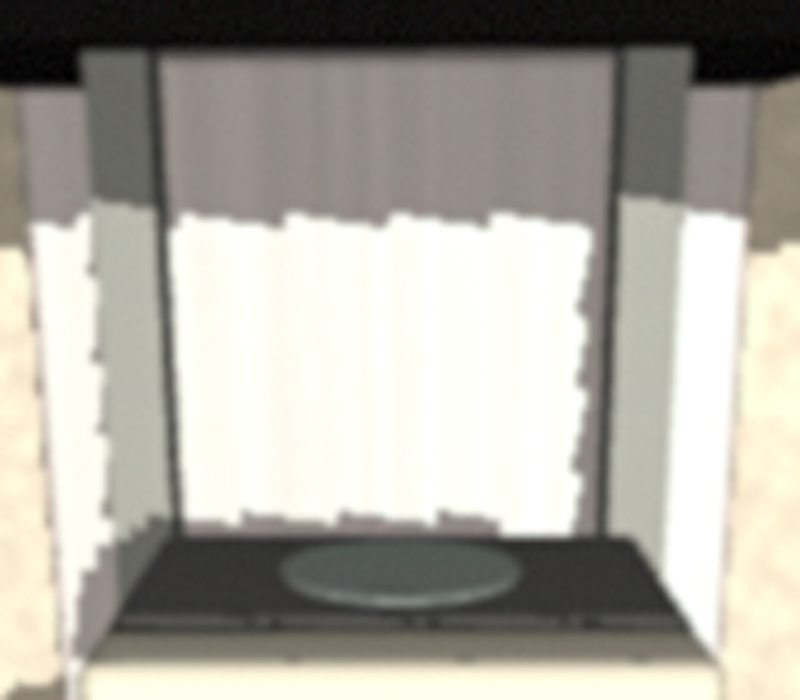

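```bash
python3 - <<'E'
from h import *
c=np.load('wrist8.npz')
f=lambda p:((p[0]+.5)/5-.5+240,(p[1]+.5)/5-.5+70)
q=lambda p,z:ray(c,f(p),z)[:2]
for n,a,b,z in [("rail far",(152,60),(619,60),.042),("rail mid",(165,300),(611,300),.042),("rail near",(173,520),(606,520),.042),("outer far",(90,180),(688,180),.042),("bot",(170,538),(632,538),.0767),("lid",(85,660),(718,660),.1247)]:
    A,B=q(a,z),q(b,z);print(n,A,B,(A+B)/2,np.linalg.norm(A-B))
print(c["R"], -c["R"].T@c["t"])
E
```

```text
rail far [0.53283476 0.21884994] [0.59067178 0.22700635] [0.56175327 0.22292814] 0.05840931342521807
rail mid [0.5371033  0.18986937] [0.59504204 0.19800755] [0.56607267 0.19393846] 0.05850749998063719
rail near [0.54086747 0.16062608] [0.59975841 0.16886468] [0.57031294 0.16474538] 0.0594644245043388
outer far [0.52624296 0.20348404] [0.60207343 0.21415715] [0.5641582  0.20882059] 0.07657790260169509
bot [0.54502591 0.16707785] [0.59682684 0.17432207] [0.57092638 0.17069996] 0.05230501113142882
lid [0.54512483 0.16849418] [0.59605063 0.1755987 ] [0.57058773 0.17204644] 0.05141897744603577
[[ 0.99023389  0.13936826  0.00365068]
 [ 0.1318185  -0.94447568  0.300981  ]
 [ 0.04539518 -0.29756036 -0.95362315]] [0.5649247  0.20857212 0.23604854]
```

>>> servo_tool(
  series=[
    [0,0,0.003,-0.2,0.4,0,4.0],
    [0,0,0,0,0,-1.5,4.0],
    [0,0,0,0,0,-1.0,4.0],
    [0,0,0,0,0,-0.5,4.0],
    [0,0,0,0,0,-0.4,4.0],
    [0,0,0,0,0,-0.3,4.0],
    [0,0,0,0,0,-0.2,4.0],
    [0,0,0,0,0,0,4.0],
    [0,0,0,0,0,0,4.0],
  ],
)

```text
time: 12.2
position: [0.5732, 0.1361, 0.0235]
tcp_rot: [0.0, 0.655, 0.756, 0.0]
wrist_force: [0.3, -0.4, -4.3]
gripper_width: 0.0533
```

>>> servo_tool(
  series=[
    [0,0,0,0,0,-0.2,4.0],
    [0,0,0,0,0,-0.2,4.0],
    [0,0,0,0,0,0,4.0],
  ],
)

```text
time: 12.5
position: [0.5727, 0.1361, 0.019]
tcp_rot: [-0.0, 0.655, 0.756, -0.0]
wrist_force: [0.5, 0.1, -3.7]
gripper_width: 0.0532
```

>>> servo_tool(
  series=[
    [0,0,0,0,0,-0.1,4.0],
    [0,0,0,0,0,0,4.0],
    [0,0,0,0,0,0,4.0],
  ],
)

```text
time: 12.8
position: [0.573, 0.1361, 0.0183]
tcp_rot: [0.0, 0.655, 0.756, 0.0]
wrist_force: [-0.0, 0.4, -3.3]
gripper_width: 0.0533
```

```bash
python3 - <<'E'
from cell import *
from h import *
o=get_obs();print(o["position"],o["tcp_rot"],o["wrist_force"],o["moment"])
for n in ("wrist","scene"):
    c=read_camera(n); cv2.imwrite(f"pics/{n}9.png",c["color"]); np.savez(n+"9.npz",**c)
crop(c["color"],350,160,80,90,6,"pics/s9z.png")
E
```

```text
[0.57295296 0.13613222 0.01831049] [3.72151913e-05 6.54758454e-01 7.55838187e-01 1.04760741e-05] [-0.01334299  0.40266242 -3.28827368] [ 0.02201073 -0.02489864  0.00927699]
```

View pics/wrist9.png

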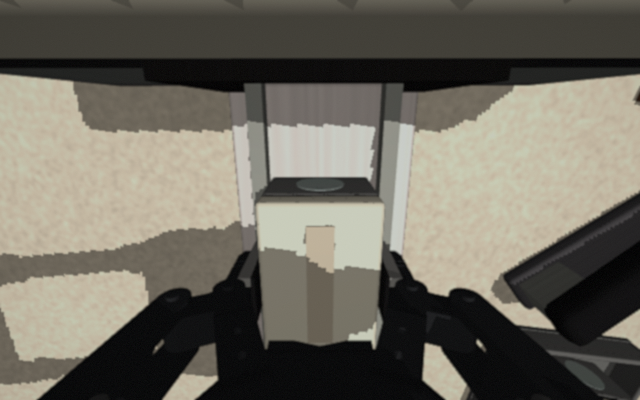

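View pics/s9z.png

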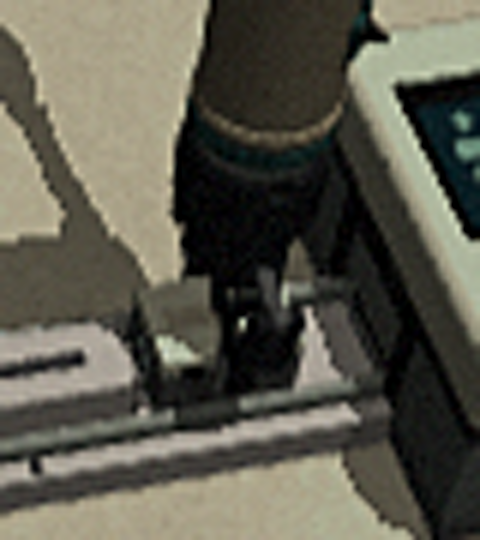

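>>> servo_tool(
  series=[
    [0,0,0,0.1,0,-0.1,4.0],
    [0,0,0,0,0,0,4.0],
    [0,0,0,0,0,0,4.0],
  ],
)

```text
time: 13.2
position: [0.5736, 0.1362, 0.0179]
tcp_rot: [-0.0, 0.655, 0.756, -0.0]
wrist_force: [-3.5, 0.2, 2.3]
gripper_width: 0.0533
```

>>> servo_tool(
  series=[
    [0,0,0,0,0,-0.1,4.0],
    [0,0,0,0,0,0,4.0],
    [0,0,0,0,0,0,4.0],
  ],
)

```text
time: 13.5
position: [0.5736, 0.1362, 0.0178]
tcp_rot: [0.0, 0.655, 0.756, 0.0]
wrist_force: [-6.3, -0.5, 9.9]
gripper_width: 0.0532
```

It has touched down, so I'll release it.

>>> servo_tool(
  series=[
    [0,0,0,0,0,0.1,5.6],
    [0,0,0,0,0,0,6.5],
    [0,0,0,0,0,0,7.5],
    [0,0,0,0,0,0,7.5],
    [0,0,0,0,0,0,7.5],
  ],
)

```text
time: 14.0
position: [0.5741, 0.1361, 0.0172]
tcp_rot: [0.0, 0.655, 0.756, 0.0]
wrist_force: [1.0, -0.6, -0.4]
gripper_width: 0.0753
```

>>> servo_tool(
  series=[
    [0,0,0,0,0,1.0,7.5],
    [0,0,0,0,0,3.0,7.5],
    [0,0,0,0,0,4.0,7.5],
    [0,0,0,0,0,4.0,7.5],
    [0,0,0,0,0,3.0,7.5],
    [0,0,0,0,0,0,7.5],
    [0,0,0,0,0,0,7.5],
  ],
)

```text
time: 14.7
position: [0.5743, 0.1362, 0.1686]
tcp_rot: [0.001, 0.655, 0.756, 0.001]
wrist_force: [-0.3, 0.2, 0.2]
gripper_width: 0.0749
```

```bash
python3 - <<'E'
from cell import *
from h import *
o=get_obs();print(o["position"],o["tcp_rot"],o["wrist_force"],o["moment"])
for n in ("wrist","scene"):
    c=read_camera(n); cv2.imwrite(f"pics/{n}10.png",c["color"]); np.savez(n+"10.npz",**c)
crop(c["color"],270,170,150,100,5,"pics/s10z.png")
E
```

```text
[0.57428541 0.13618385 0.16857175] [0.00079495 0.65477611 0.75582199 0.00085821] [-0.28749833  0.18391884  0.20207241] [-0.01057816  0.00509437  0.05334338]
```

View pics/wrist10.png

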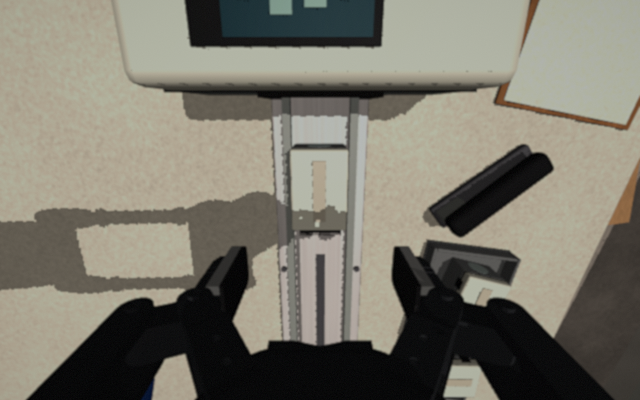

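View pics/s10z.png

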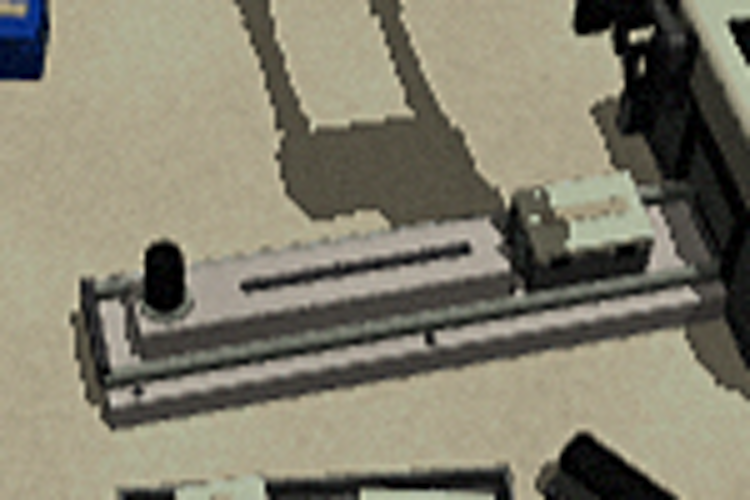

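The case lies flat between the rails just in front of the pusher, let go. Next is the knob.

>>> servo_tool(
  series=[
    [0,0,0,0.6,-4.5,0,7.0],
    [0,0,0,0.7,-4.5,0,7.0],
    [0,0,0,0.6,-4.5,0,7.0],
    [0,0,0,0.7,-4.5,0,7.0],
    [0,0,0,0.6,-4.5,0,7.0],
    [0,0,0,0.7,-4.5,0,7.0],
    [0,0,0,0,0,0,7.0],
    [0,0,0,0,0,0,7.0],
    [0,0,0,0,0,0,7.0],
  ],
)

```text
time: 15.7
position: [0.6121, -0.1328, 0.1661]
tcp_rot: [-0.001, 0.655, 0.756, -0.0]
wrist_force: [0.4, -0.3, 0.1]
gripper_width: 0.07
```

```bash
python3 - <<'E'
from cell import *
from h import *
o=get_obs();print(o["position"],o["tcp_rot"],o["wrist_force"],o["moment"])
for n in ("wrist","top"):
    c=read_camera(n); cv2.imwrite(f"pics/{n}11.png",c["color"]); np.savez(n+"11.npz",**c)
crop(c["color"],230,155,150,70,5,"pics/t11z.png")
E
```

```text
[ 0.61209123 -0.13278819  0.16607595] [-1.46488893e-03  6.54662930e-01  7.55919478e-01 -2.12673138e-04] [ 0.36769373 -0.31873949  0.1134237 ] [0.04040381 0.01180197 0.04938012]
```

View pics/wrist11.png

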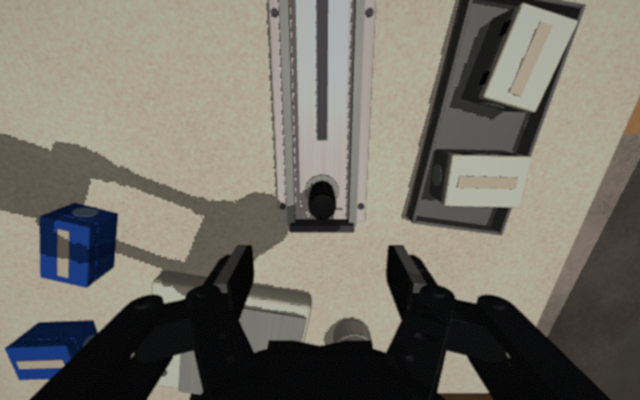

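View pics/t11z.png

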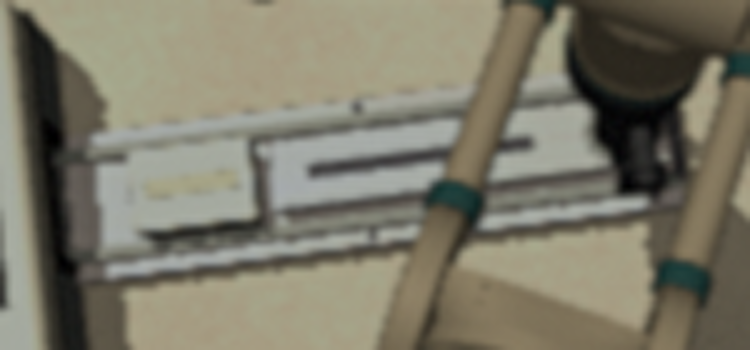

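```bash
python3 - <<'E'
from h import *
c=np.load('wrist11.npz')
im=c["color"]; g=cv2.cvtColor(im,cv2.COLOR_BGR2GRAY)
crop(np.clip(im.astype(float)*2,0,255).astype(np.uint8),290,160,70,80,7,'pics/w11z.png')
m=(g[170:225,300:345]<35); ys,xs=np.nonzero(m); print(xs.min()+300,xs.max()+300,ys.min()+170,ys.max()+170)
print(ray(c,(321.5,207.5),.111),ray(c,(322,190),.061))
E
```

```text
300 344 182 224
[ 0.61351065 -0.13541763  0.111     ] [ 0.61405028 -0.13445123  0.061     ]
```

View pics/w11z.png

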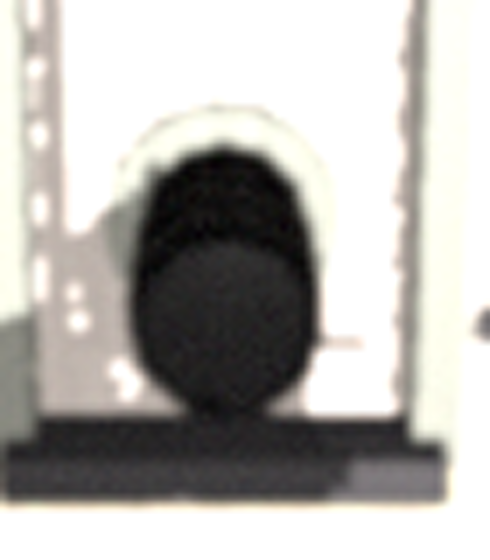

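>>> servo_tool(
  series=[
    [0,0,0,0.1,-0.2,-3.0,6.0],
    [0,0,0,0,0,-4.0,6.0],
    [0,0,0,0,0,-3.0,6.0],
    [0,0,0,0,0,-1.2,6.0],
    [0,0,0,0,0,-0.5,6.0],
    [0,0,0,0,0,0,6.0],
    [0,0,0,0,0,0,6.0],
    [0,0,0,0,0,0,6.0],
  ],
)

```text
time: 16.6
position: [0.6152, -0.1362, 0.0521]
tcp_rot: [0.002, 0.655, 0.756, 0.001]
wrist_force: [-0.2, -0.7, 0.9]
gripper_width: 0.0599
```

```bash
python3 - <<'E'
from cell import *
from h import *
o=get_obs();print(o["position"],o["tcp_rot"],o["wrist_force"],o["moment"])
for n in ("wrist",):
    c=read_camera(n); cv2.imwrite(f"pics/{n}12.png",c["color"]); np.savez(n+"12.npz",**c)
E
```

```text
[ 0.6151946  -0.13619572  0.05205127] [1.54929996e-03 6.54728684e-01 7.55862122e-01 6.34771943e-04] [-0.20473274 -0.74264772  0.88961618] [-0.00944419  0.06208152 -0.02797778]
```

View pics/wrist12.png

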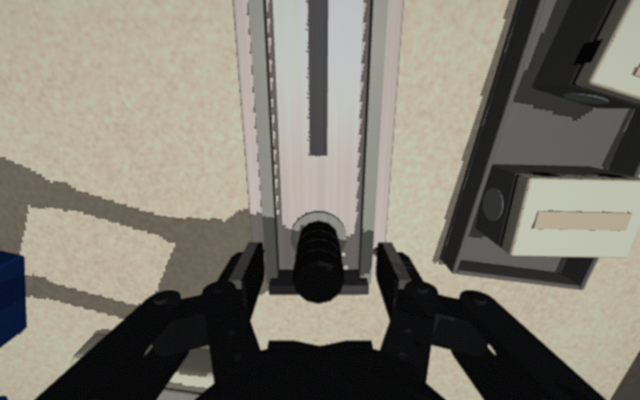

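>>> servo_tool(
  series=[
    [0,0,0,0,0,-0.7,6.0],
    [0,0,0,0,0,0,6.0],
    [0,0,0,0,0,0,4.0],
    [0,0,0,0,0,0,2.0],
    [0,0,0,0,0,0,1.5],
    [0,0,0,0,0,0,1.5],
    [0,0,0,0,0,0,1.5],
  ],
  squeeze=70,
)

```text
time: 17.35
position: [0.6142, -0.1359, 0.0436]
tcp_rot: [0.0, 0.655, 0.756, 0.0]
wrist_force: [0.1, 0.4, 0.5]
gripper_width: 0.0224
```

```bash
python3 - <<'E'
from cell import *
from h import *
for n in ("wrist",):
    c=read_camera(n); cv2.imwrite(f"pics/{n}13.png",c["color"]); np.savez(n+"13.npz",**c)
o=get_obs();print(o["position"],o["tcp_rot"],o["wrist_force"],o["moment"])
E
```

```text
[ 0.61420932 -0.13594275  0.04352767] [2.87675201e-04 6.54802388e-01 7.55800058e-01 1.50655332e-04] [0.54962814 0.10865963 1.7409978 ] [ 0.00356453  0.00270049 -0.03712741]
```

View pics/wrist13.png

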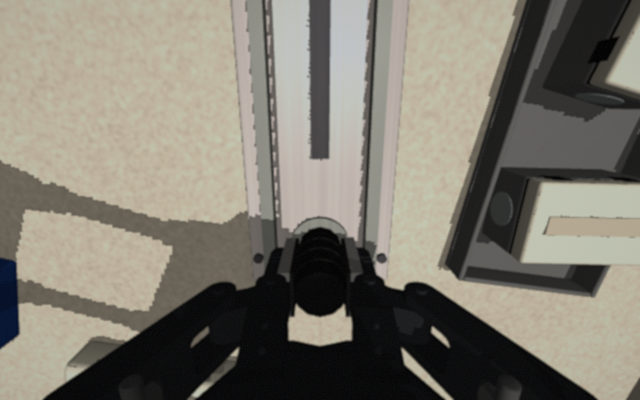

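>>> servo_tool(
  series=[
    [0,0,0,-0.07,0.5,0,1.5],
    [0,0,0,-0.07,0.5,0,1.5],
    [0,0,0,-0.07,0.5,0,1.5],
    [0,0,0,-0.07,0.5,0,1.5],
    [0,0,0,-0.07,0.5,0,1.5],
    [0,0,0,-0.07,0.5,0,1.5],
    [0,0,0,-0.07,0.5,0,1.5],
    [0,0,0,-0.07,0.5,0,1.5],
  ],
)

```text
time: 18.2
position: [0.6084, -0.0956, 0.0435]
tcp_rot: [0.0, 0.655, 0.756, -0.0]
wrist_force: [-0.4, -3.7, 3.3]
gripper_width: 0.0223
```

>>> servo_tool(
  series=[
    [0,0,0,-0.14,1.0,0,1.5],
    [0,0,0,-0.14,1.0,0,1.5],
    [0,0,0,-0.14,1.0,0,1.5],
    [0,0,0,-0.14,1.0,0,1.5],
    [0,0,0,-0.14,1.0,0,1.5],
    [0,0,0,-0.14,1.0,0,1.5],
  ],
)

```text
time: 18.8
position: [0.5997, -0.0356, 0.0436]
tcp_rot: [0.0, 0.655, 0.756, -0.0]
wrist_force: [-0.2, -6.4, 3.9]
gripper_width: 0.0223
```

```bash
python3 - <<'E'
from cell import *
from h import *
for n in ("wrist","scene"):
    c=read_camera(n); cv2.imwrite(f"pics/{n}14.png",c["color"]); np.savez(n+"14.npz",**c)
crop(c["color"],290,160,140,100,5,"pics/s14z.png")
o=get_obs();print(o["position"],o["tcp_rot"],o["wrist_force"],o["moment"])
E
```

```text
[ 0.59933467 -0.03342541  0.04345474] [-1.00550196e-03  6.54590480e-01  7.55982673e-01  7.00751082e-04] [-0.30371769  2.04407785  4.99055149] [ 0.16721856  0.05306396 -0.01607669]
```

View pics/wrist14.png

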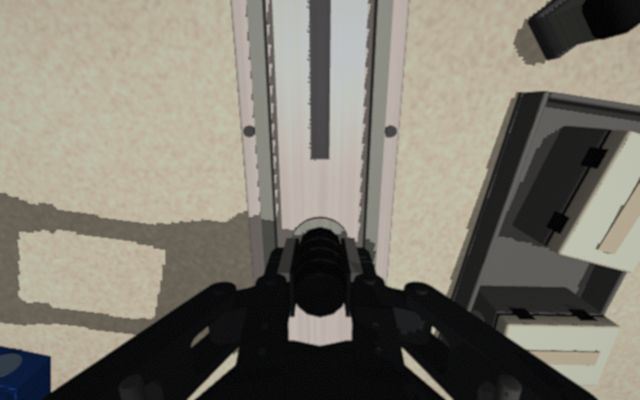

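View pics/s14z.png

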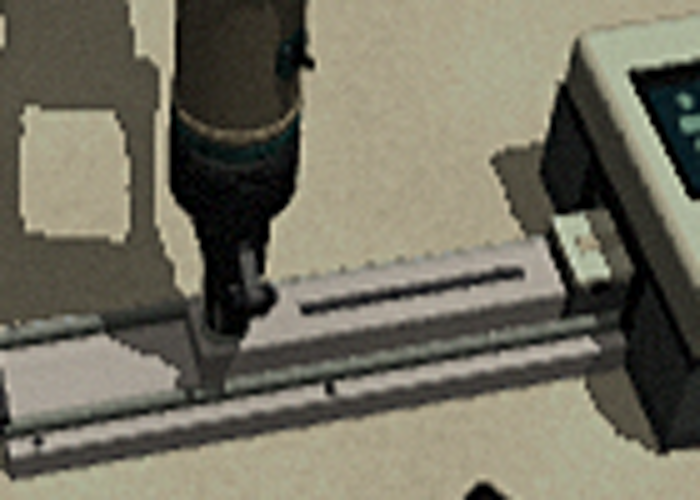

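>>> servo_tool(
  series=[
    [0,0,0,-0.07,0.5,0,1.5],
    [0,0,0,-0.14,1.0,0,1.5],
    [0,0,0,-0.14,1.0,0,1.5],
    [0,0,0,-0.14,1.0,0,1.5],
    [0,0,0,-0.14,1.0,0,1.5],
    [0,0,0,-0.07,0.5,0,1.5],
    [0,0,0,-0.04,0.3,0,1.5],
    [0,0,0,-0.04,0.3,0,1.5],
  ],
)

```text
time: 19.7
position: [0.5916, 0.02, 0.0435]
tcp_rot: [-0.0, 0.655, 0.756, -0.001]
wrist_force: [-1.2, -4.5, 5.9]
gripper_width: 0.0225
```

>>> servo_tool(
  series=[
    [0,0,0,-0.03,0.2,0,1.5],
    [0,0,0,-0.03,0.2,0,1.5],
    [0,0,0,-0.03,0.2,0,1.5],
    [0,0,0,-0.03,0.2,0,1.5],
  ],
)

```text
time: 20.1
position: [0.5905, 0.0278, 0.0435]
tcp_rot: [-0.0, 0.655, 0.756, -0.001]
wrist_force: [-1.2, -4.0, 5.3]
gripper_width: 0.0223
```

>>> servo_tool(
  series=[
    [0,0,0,-0.03,0.2,0,1.5],
    [0,0,0,-0.03,0.2,0,1.5],
    [0,0,0,-0.03,0.2,0,1.5],
  ],
)

```text
time: 20.4
position: [0.5896, 0.0338, 0.0435]
tcp_rot: [0.0, 0.655, 0.756, -0.001]
wrist_force: [-1.7, -4.1, 5.5]
gripper_width: 0.0226
```

>>> servo_tool(
  series=[
    [0,0,0,-0.03,0.2,0,1.5],
    [0,0,0,-0.03,0.2,0,1.5],
    [0,0,0,-0.02,0.2,0,1.5],
  ],
)

```text
time: 20.7
position: [0.5887, 0.0398, 0.0435]
tcp_rot: [-0.0, 0.655, 0.756, -0.001]
wrist_force: [-1.5, -3.7, 5.6]
gripper_width: 0.0225
```

>>> servo_tool(
  series=[
    [0,0,0,-0.03,0.2,0,1.5],
    [0,0,0,-0.02,0.1,0,1.5],
  ],
)

```text
time: 20.9
position: [0.5883, 0.0429, 0.0435]
tcp_rot: [-0.0, 0.655, 0.756, -0.0]
wrist_force: [-1.2, -5.1, 5.8]
gripper_width: 0.0223
```

>>> servo_tool(
  series=[
    [0,0,0,-0.02,0.15,0,1.5],
    [0,0,0,-0.02,0.15,0,1.5],
  ],
)

```text
time: 21.1
position: [0.5879, 0.0458, 0.0435]
tcp_rot: [-0.0, 0.655, 0.756, -0.001]
wrist_force: [-1.7, -4.5, 4.4]
gripper_width: 0.0224
```

>>> servo_tool(
  series=[
    [0,0,0,-0.02,0.15,0,1.5],
    [0,0,0,-0.02,0.15,0,1.5],
  ],
)

```text
time: 21.3
position: [0.5874, 0.0488, 0.0435]
tcp_rot: [-0.0, 0.655, 0.756, -0.001]
wrist_force: [-1.7, -3.9, 5.5]
gripper_width: 0.0222
```

>>> servo_tool(
  series=[
    [0,0,0,-0.02,0.15,0,1.5],
    [0,0,0,-0.02,0.15,0,1.5],
  ],
)

```text
time: 21.5
position: [0.587, 0.0518, 0.0435]
tcp_rot: [-0.0, 0.655, 0.756, -0.001]
wrist_force: [-0.8, -5.3, 4.8]
gripper_width: 0.0225
```

>>> servo_tool(
  series=[
    [0,0,0,-0.02,0.15,0,1.5],
    [0,0,0,-0.02,0.15,0,1.5],
  ],
)

```text
time: 21.7
position: [0.5866, 0.0548, 0.0435]
tcp_rot: [-0.0, 0.655, 0.756, -0.001]
wrist_force: [-1.5, -3.3, 5.4]
gripper_width: 0.0228
```

>>> servo_tool(
  series=[
    [0,0,0,-0.02,0.15,0,1.5],
    [0,0,0,-0.02,0.15,0,1.5],
  ],
)

```text
time: 21.9
position: [0.5861, 0.0578, 0.0435]
tcp_rot: [-0.0, 0.655, 0.756, -0.001]
wrist_force: [-2.0, -4.8, 5.9]
gripper_width: 0.0223
```

>>> servo_tool(
  series=[
    [0,0,0,-0.02,0.15,0,1.5],
    [0,0,0,-0.02,0.15,0,1.5],
  ],
)

```text
time: 22.1
position: [0.5857, 0.0608, 0.0435]
tcp_rot: [-0.0, 0.655, 0.756, -0.001]
wrist_force: [-1.9, -3.4, 6.1]
gripper_width: 0.0221
```

>>> servo_tool(
  series=[
    [0,0,0,-0.02,0.15,0,1.5],
    [0,0,0,-0.02,0.15,0,1.5],
  ],
)

```text
time: 22.3
position: [0.5852, 0.064, 0.0435]
tcp_rot: [-0.0, 0.655, 0.756, -0.001]
wrist_force: [-2.4, -3.3, 6.3]
gripper_width: 0.0226
```

>>> servo_tool(
  series=[
    [0,0,0,-0.02,0.15,0,1.5],
    [0,0,0,-0.02,0.15,0,1.5],
  ],
)

```text
time: 22.5
position: [0.5849, 0.066, 0.0435]
tcp_rot: [0.0, 0.655, 0.756, -0.001]
wrist_force: [-1.6, -8.5, 6.0]
gripper_width: 0.0222
```

The force stepped up from about −4.2 to −8.5 N, so it has met the pad. I'll pause and check.

>>> servo_tool(
  series=[
    [0,0,0,0,0,0,1.5],
  ],
)

```text
time: 22.6
position: [0.5849, 0.0661, 0.0435]
tcp_rot: [0.0, 0.655, 0.756, -0.001]
wrist_force: [-0.6, -6.5, 5.6]
gripper_width: 0.0224
```

>>> servo_tool(
  series=[
    [0,0,0,-0.01,0.1,0,1.5],
  ],
)

```text
time: 22.7
position: [0.5849, 0.0664, 0.0435]
tcp_rot: [0.001, 0.655, 0.756, -0.001]
wrist_force: [-1.1, -9.2, 5.6]
gripper_width: 0.0229
```

>>> servo_tool(
  series=[
    [0,0,0,-0.01,0.1,0,1.5],
  ],
)

```text
time: 22.8
position: [0.5848, 0.067, 0.0435]
tcp_rot: [0.001, 0.654, 0.756, -0.002]
wrist_force: [-1.4, -10.3, 5.7]
gripper_width: 0.0221
```

>>> servo_tool(
  series=[
    [0,0,0,0,0,0,1.5],
  ],
)

```text
time: 22.9
position: [0.5848, 0.0671, 0.0435]
tcp_rot: [0.001, 0.655, 0.756, -0.002]
wrist_force: [-1.4, -7.6, 5.7]
gripper_width: 0.0228
```

>>> servo_tool(
  series=[
    [0,0,0,-0.01,0.1,0,1.5],
    [0,0,0,0,0,0,1.5],
  ],
)

```text
time: 23.1
position: [0.5847, 0.0676, 0.0435]
tcp_rot: [0.001, 0.655, 0.756, -0.002]
wrist_force: [-2.1, -10.2, 5.8]
gripper_width: 0.0224
```

>>> servo_tool(
  series=[
    [0,0,0,-0.01,0.05,0,1.5],
    [0,0,0,0,0,0,1.5],
  ],
)

```text
time: 23.3
position: [0.5847, 0.0678, 0.0435]
tcp_rot: [0.001, 0.654, 0.756, -0.002]
wrist_force: [-1.1, -9.8, 6.3]
gripper_width: 0.0225
```

>>> servo_tool(
  series=[
    [0,0,0,-0.01,0.07,0,1.5],
    [0,0,0,0,0,0,1.5],
  ],
)

```text
time: 23.5
position: [0.5846, 0.0682, 0.0435]
tcp_rot: [0.001, 0.654, 0.756, -0.002]
wrist_force: [-1.4, -11.0, 5.1]
gripper_width: 0.0228
```

>>> servo_tool(
  series=[
    [0,0,0,0,0,0,1.5],
    [0,0,0,0,0,0,1.5],
    [0,0,0,0,0,0,1.5],
  ],
)

```text
time: 23.8
position: [0.5846, 0.0682, 0.0435]
tcp_rot: [0.001, 0.654, 0.756, -0.002]
wrist_force: [-1.4, -11.9, 5.2]
gripper_width: 0.0228
```

>>> servo_tool(
  series=[
    [0,0,0,0,0,0,1.5],
    [0,0,0,0,0,0,1.5],
    [0,0,0,0,0,0,1.5],
  ],
)

```text
time: 24.1
position: [0.5846, 0.0682, 0.0435]
tcp_rot: [0.001, 0.654, 0.756, -0.002]
wrist_force: [-2.2, -11.5, 6.2]
gripper_width: 0.0222
```

```bash
python3 - <<'E'
from cell import *
from h import *
o=get_obs();print(o["position"],o["wrist_force"])
c=read_camera("wrist"); cv2.imwrite("pics/wrist15.png",c["color"])
o=get_obs();print(o["position"],o["wrist_force"])
for n in ("scene",):
    c=read_camera(n); cv2.imwrite(f"pics/{n}15.png",c["color"])
crop(c["color"],290,160,140,100,5,"pics/s15z.png")
o=get_obs();print(o["position"],o["wrist_force"])
E
```

```text
[0.58457528 0.06821589 0.0434947 ] [ -2.18186637 -11.52408305   6.21030207]
[0.58460298 0.06817718 0.04349665] [ -0.81845486 -10.94109891   5.54636946]
[0.58458225 0.06819003 0.04348948] [ -1.67325276 -11.33185837   5.97526845]
```

View pics/s15z.png

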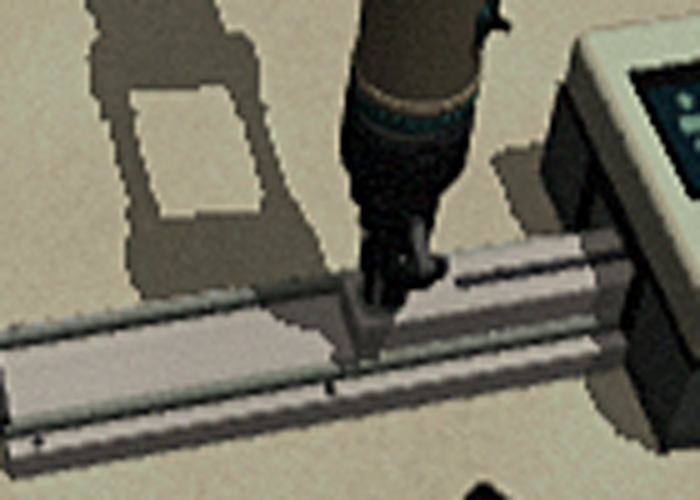

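View pics/wrist15.png

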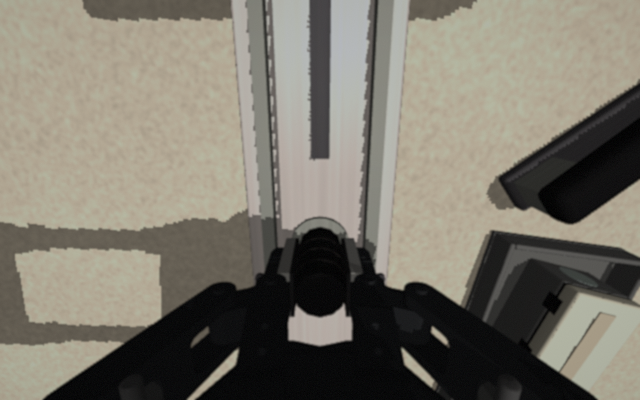

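The pad is pressed about 3.6–3.9 mm (roughly 7 N net), held for over 0.5 s. Now I'll draw the pusher back.

>>> servo_tool(
  series=[
    [0,0,0,0.02,-0.15,0,1.5],
    [0,0,0,0.02,-0.15,0,1.5],
    [0,0,0,0.02,-0.15,0,1.5],
    [0,0,0,0.03,-0.2,0,1.5],
    [0,0,0,0.03,-0.2,0,1.5],
    [0,0,0,0.05,-0.4,0,1.5],
    [0,0,0,0.07,-0.5,0,1.5],
    [0,0,0,0.14,-1.0,0,1.5],
    [0,0,0,0.14,-1.0,0,1.5],
    [0,0,0,0.14,-1.0,0,1.5],
    [0,0,0,0.14,-1.0,0,1.5],
    [0,0,0,0.14,-1.0,0,1.5],
  ],
)

```text
time: 25.4
position: [0.5937, 0.0053, 0.0435]
tcp_rot: [-0.001, 0.655, 0.756, 0.001]
wrist_force: [-2.7, 1.7, 6.0]
gripper_width: 0.0221
```

>>> servo_tool(
  series=[
    [0,0,0,0.14,-1.0,0,1.5],
    [0,0,0,0.14,-1.0,0,1.5],
    [0,0,0,0.14,-1.0,0,1.5],
    [0,0,0,0.14,-1.0,0,1.5],
    [0,0,0,0.14,-1.0,0,1.5],
    [0,0,0,0.14,-1.0,0,1.5],
    [0,0,0,0.14,-1.0,0,1.5],
    [0,0,0,0.14,-1.0,0,1.5],
    [0,0,0,0.14,-1.0,0,1.5],
    [0,0,0,0.14,-1.0,0,1.5],
    [0,0,0,0.07,-0.5,0,1.5],
    [0,0,0,0,0,0,1.5],
  ],
)

```text
time: 26.6
position: [0.6092, -0.101, 0.0435]
tcp_rot: [-0.0, 0.655, 0.756, 0.0]
wrist_force: [-0.7, -1.6, 5.5]
gripper_width: 0.0226
```

>>> servo_tool(
  series=[
    [0,0,0,0.07,-0.5,0,1.5],
    [0,0,0,0.14,-1.0,0,1.5],
    [0,0,0,0.14,-1.0,0,1.5],
    [0,0,0,0.07,-0.5,0,1.5],
    [0,0,0,0.06,-0.4,0,1.5],
    [0,0,0,0.03,-0.2,0,1.5],
    [0,0,0,0,0,0,1.5],
  ],
)

```text
time: 27.3
position: [0.6142, -0.1361, 0.0435]
tcp_rot: [-0.001, 0.655, 0.756, 0.001]
wrist_force: [0.6, 0.6, 5.3]
gripper_width: 0.0226
```

>>> servo_tool(
  series=[
    [0,0,0,0.03,-0.2,0,1.5],
    [0,0,0,0.03,-0.2,0,1.5],
  ],
)

```text
time: 27.5
position: [0.6147, -0.1394, 0.0435]
tcp_rot: [-0.001, 0.655, 0.756, 0.001]
wrist_force: [-0.3, 1.3, 5.5]
gripper_width: 0.0222
```

>>> servo_tool(
  series=[
    [0,0,0,0.03,-0.2,0,1.5],
    [0,0,0,0.02,-0.2,0,1.5],
  ],
)

```text
time: 27.7
position: [0.6153, -0.1434, 0.0435]
tcp_rot: [-0.001, 0.655, 0.756, 0.001]
wrist_force: [0.3, 1.0, 6.7]
gripper_width: 0.0225
```

```bash
python3 - <<'E'
from cell import *
from h import *
for n in ("wrist","scene"):
    c=read_camera(n); cv2.imwrite(f"pics/{n}16.png",c["color"])
crop(c["color"],280,160,140,100,5,"pics/s16z.png")
o=get_obs();print(o["position"],o["wrist_force"])
E
```

```text
[ 0.61537427 -0.14382721  0.04349631] [0.87218901 0.33495465 4.98626071]
```

View pics/s16z.png

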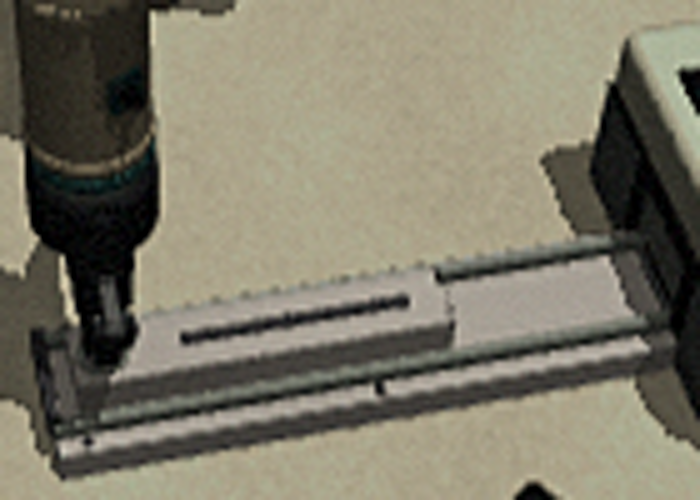

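View pics/wrist16.png

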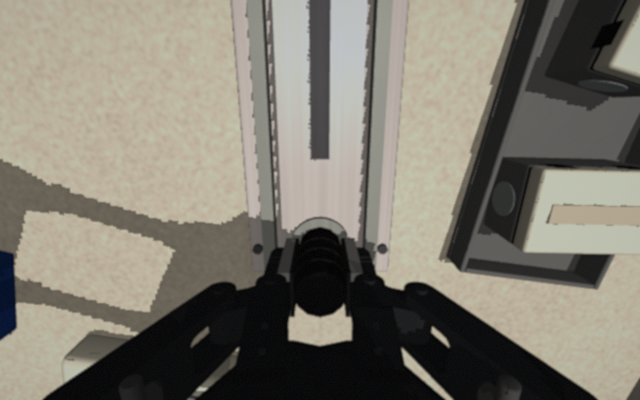

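>>> servo_tool(
  series=[
    [0,0,0,0.02,-0.15,0,1.5],
    [0,0,0,0.02,-0.15,0,1.5],
  ],
)

```text
time: 28.0
position: [0.6157, -0.1463, 0.0435]
tcp_rot: [-0.001, 0.655, 0.756, 0.001]
wrist_force: [-1.1, 1.3, 5.4]
gripper_width: 0.0219
```

>>> servo_tool(
  series=[
    [0,0,0,0,0,0,3.0],
    [0,0,0,0,0,0,5.0],
    [0,0,0,0,0,0,6.0],
    [0,0,0,0,0,0,6.0],
    [0,0,0,0,0,2.0,6.0],
    [0,0,0,0,0,4.0,6.0],
    [0,0,0,0,0,4.0,6.0],
    [0,0,0,0,0,3.0,6.0],
    [0,0,0,0,0,0,6.0],
    [0,0,0,0,0,0,6.0],
  ],
)

```text
time: 29.0
position: [0.6159, -0.1481, 0.1738]
tcp_rot: [0.001, 0.655, 0.756, 0.0]
wrist_force: [0.4, 0.2, -0.3]
gripper_width: 0.0601
```

```bash
python3 - <<'E'
from cell import *
from h import *
for n in ("wrist","scene","top"):
    c=read_camera(n); cv2.imwrite(f"pics/{n}17.png",c["color"])
    if n=="scene": crop(c["color"],280,160,140,100,5,"pics/s17z.png")
o=get_obs();print(o["position"],o["wrist_force"],o["time"])
E
```

```text
[ 0.61459138 -0.14775307  0.17145533] [-0.61399175  0.05473667 -0.1972124 ] 29.15
```

View pics/s17z.png

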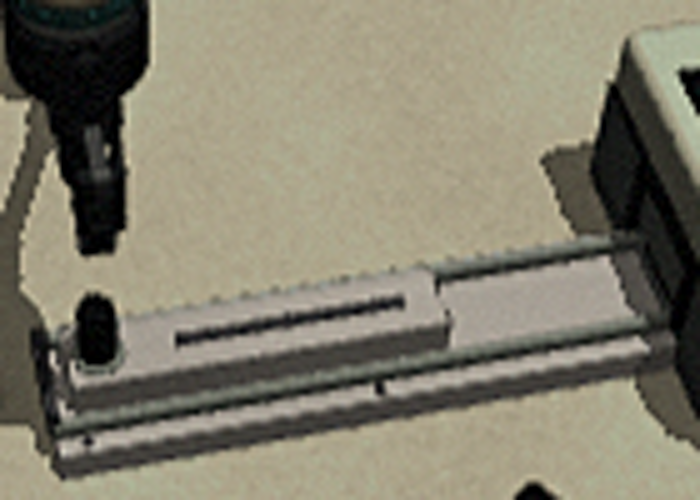

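View pics/wrist17.png

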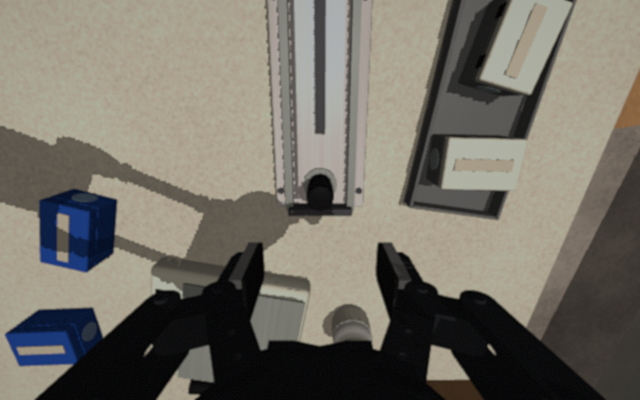

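View pics/top17.png

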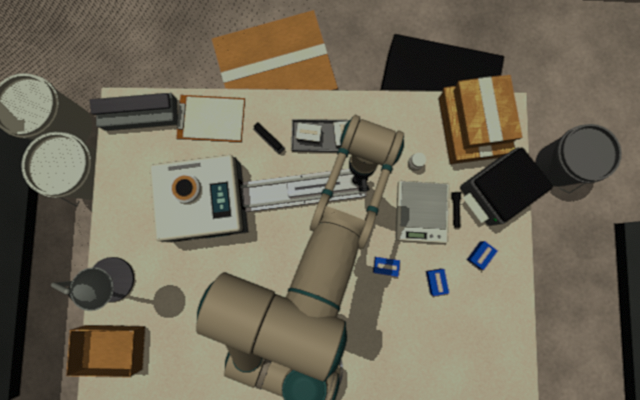

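```bash
python3 - <<'E'
from cell import *
print(sign_off(), get_obs()["time"])
E
```

```text
the job is handed in; nothing more can be done
the job is handed in; nothing more can be done
```

The sample case is loaded in the analyser and the job is handed in at about 29 s. The simulator gave no verdict, and I couldn't see the shut flap or the case against the pad.

- **Loading:** I took the case off the pan and laid it flat between the rails in front of the flap, let go. I then pushed it in by the gripped knob at about 4 N of drag.
- **Pressing home:** The stop showed as a force rise at about 0.20 m of pusher travel. I held it for over 0.5 s at about 11.4 N total, roughly 7 N net. That is 3.6 to 3.9 mm on the pad by force and by travel, inside the 6 mm limit.
- **Drawing back:** I drew the pusher about 10 mm further back than where it started. I estimate it is within a few millimetres of its rear end, then released it.

**Last checks:**
- The pictures show the channel empty, the pusher at the rear, and the tray cases, jar, torch, stapler and tape where they were.
- I infer that the flap is shut and that the case is touching the pad. The case's rear end should be about 70 mm past the flap, so the flap should have dropped, and I drew the pusher off slowly.

**What failed or disagreed:**
- **First grasp:** it closed on air above the lid without touching anything. The real fingertips sat about 30 to 40 mm above the reported TCP, so I went lower and regrasped.
- **Channel centre line:** the top and wrist views differed by about 2.5 mm, and I used the wrist view.

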